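# Fill the boring machine's carousel magazine

## Robot

A 7-joint arm with a two-finger parallel gripper is mounted at the origin on the work surface. World frame = base frame: x ahead of the robot, y to its left, z up, the work surface at z = 0. Lengths are in m, angles in rad, forces in N, time in s.
With the tool pointing down it reaches from about 0.425 to 0.8 m from the base axis. Payload 8.3 kg.
Tool frame: the origin (TCP) lies at the very end of the fingers, on their centre line; the grasp point (between the pads) lies r.grip_depth behind it (r.grip_depth is the distance from the TCP to the grasp point, in m); z points along the fingers, y is the line along which they close (so a half turn about z gives the same grasp; the last joint's range is limited). The gripper opens to 85 mm and grips with 20 to 120 N. Pads are 22 mm wide; open, the fingers measure 114 mm over their backs; the gripper's body (76 mm by 85 mm) begins 54 mm behind the grasp point. The pads swing forward as they close: fully open they stand 13 mm farther back than shut.
Start: joints at [1.248, 0.383, 0.016, 1.37, -0.006, 1.388, -0.046], TCP at [0.161, -0.604, 0.231] pointing down, gripper open.
Joint ranges: [-2.95, 2.95], [-0.25, 2.06], [-1.52, 1.56], [0.18, 2.33], [-1.44, 4.58], [0.02, 2.06], [-3.01, 3.01]. Speed limits (rad/s): [2.39, 2.39, 3.01, 3.01, 3.14, 3.14, 3.14].

## Interface

Orientations are given as a rotation vector (axis times angle).
In Python, from workcell import r, cams, workorder gives the robot as it stands.
- The arm moves only by the tool move_arm, never from a script. Its argument "targets" is a list of rows, each a list of 6 numbers: the shift along the tool's x, y, z in cm, then the turn, a rotation vector about the tool's x, y, z in degrees. In form: [[dx, dy, dz, wx, wy, wz], ...]. A call has 1 to 5 rows; each row shifts and turns the commanded pose from where the row before left it, along the tool's axes as they then stand; what a row does not reach is not made up. A row lasts 1/12 s, in which the tool goes at most 41.7 mm and 7.16 degrees, less where a joint would pass 70% of its speed; a pose out of reach is approached as far as the arm can. A call is refused whole if a number of a shift passes 4.17 or a number of a turn 7.16, either way. A call with a gripper value outside its range is refused whole. "grip" is the closure, from 0 (fully open) to 1 (shut), set as the call begins (left out, the last holds). The fingers move at their own pace and stop on an object; "newtons" is the grip in N (left out, the last holds). Time passes only in rows, so rows that do not move let the fingers close. It gives the time, the measured TCP pose, the force, the opening and the grip force at its end, in the units of the state.
- r.state(): the state, without advancing time (a new reading comes with each control period).
- cams.read_camera(name): name is "scene" or "side" or "wrist"; returns a dict with "color" (420x560x3 uint8, red, green, blue), "depth" (420x560 float32, m along the optical axis (not along the pixel's ray), 0 where there is no reading), "mtx" (3x3 intrinsics, pixels), "rvec" (rotation vector, rad) and "tvec" (3), from world to camera coordinates, as OpenCV has them; the wrist camera has in their place "hand_eye" (4x4, takes a point from camera to tool coordinates, whose origin is the TCP and whose axes are the flange's). Camera axes: x right, y down, z forward; pixel columns grow to the right and rows downward; lengths in m; the calibration is good to about 2 mm. A picture is of the moment at which its call begins: read the wrist's pose just before it.
- workorder.sign_off(): hands the job in; it is judged then, once.
The state is a dict: "clock": time; "q": joint angles; "joint_vel": joint speeds; "joint_torque": joint torques, N m; "tcp_pos": TCP position; "ee_rot": TCP orientation; "contact_force": force on the tool from outside, world axes, zero at the start; "moment": the same for the moment, N m; "opening": opening from 0.0 (shut) to 1.0 (fully open); "finger_force": force on a finger pad.
Only numpy, scipy, OpenCV 4.12 (cv2) and the standard library are available. Lean on these libraries where they do the work, as an engineer would, in place of code of your own. Each camera call takes 0.05 s, during which the arm holds its last target. There are 200 camera calls.

## Task

Load every handle blank lying on the bench into the boring machine's carousel magazine, one to a pocket: pull up the spring plunger on the crank, swing the crank to the next hole and let the pin snap home, and only then put a blank through the hatch opening into the empty pocket. When all are in, press the hatch down until its catch holds it shut and leave the pin home in a hole. The pocket under the opening is full to begin with; leave the other things on the bench where they are.

Things in the scene. Friction and masses are not known exactly. Their poses are not given: they have to be found in the camera images.
- magazine: Magazine of a boring machine: green sheet-steel box 390 x 390 mm fixed to the bench, flat deck 68 mm above the bench; a belt-driven boring unit 175 mm tall stands against one side. Origin on its central axis at bench level; x axis level, from the axis through the middle of the hatch opening; z up. A carousel of five equal open-topped pockets, 72 degrees apart, turns under the deck.
- hub (a point): Central axis at the top of the round steel index plate (radius 72 mm, top 76 mm above the bench). Axes as the magazine's. The plate has five bushed holes on a circle of radius 55 mm, at 36, 108, 180, 252 and 324 degrees counter-clockwise from the x axis. The crank, a 22 mm wide arm with its top 92 mm above the bench, turns about this axis together with the carousel.
- carousel (a joint): Angle of carousel and crank, rad, counter-clockwise from above, 0 at the start. Turns freely either way (about 1.5 N at the knob) once the pin is clear; locked with about 1.5 degrees of play while the pin is in a hole. Pin meets hole, and a pocket lies squarely under the opening, at each multiple of 72 degrees (1.2566 rad). At 0 the full pocket is under the opening; the other four are empty.
- knob (a point): Centre of the plunger's black pull knob at the end of the crank: upright cylinder 30 mm in diameter, 30 mm tall, 55 mm from the hub axis; centre 119 mm above the bench with the pin home. Below it are a 24 mm steel sleeve (top at 100 mm) and the crank arm (top at 92 mm). From the hub it stands at 180 degrees + carousel from the magazine's x axis.
- plunger (a joint): Lift of the plunger, m; 0 = pin home in a hole. A spring pulls it down with 5 N at 0 and 12 N at the stop (0.020). The round-ended 10 mm pin reaches 14 mm below the plate's top: lift it 15 to 18 mm to turn. Let go between holes it rides on the plate at about 0.014 and drops in when it comes over a hole.
- opening (a point): Centre of the hatch opening at the deck's top (68 mm above the bench), 129 mm from the hub axis. It is 98 mm along the magazine's x axis, 86 mm across. The pocket below is 94 x 84 mm, floor 18 mm, wall tops 58 mm and deck underside 62 mm above the bench. A blank lying in it has its centre 36 mm above the bench.
- hatch_hinge (a point): Middle of the hatch's hinge line, 71 mm above the bench, 186 mm from the hub axis at the outer side of the opening. The hinge line runs level along this frame's y axis; x points away from the hub.
- hatch_mid (a point): Point on the middle of the hatch's top face, 80 mm from the hinge line (it moves with the hatch). The hatch is a 4.5 mm aluminium plate, 107 mm from hinge to free edge, 96 mm wide, about 160 g.
- hatch (a joint): Hatch angle, rad: 0 = shut, flat on the deck; 2.0 = fully open, leaning outwards, away from the hub. Starts open and stays open by its weight beyond 1.57. Pushed past upright it falls slowly to about 0.09, where its free edge rests on a spring roller catch. Pressed there with about 12 N near the free edge it snaps under the roller and is held (below 0.02); its own weight does not latch it.
- blank0_mid (a point): Wooden tool-handle blank, plain pale square timber 80 x 36 x 36 mm, about 75 g. The point is its centre; its x axis runs along its 80 mm length (it may lie on any of its four long sides). This one already lies in the pocket under the opening at the start.
- blank1_mid (a point): Wooden tool-handle blank, plain pale square timber 80 x 36 x 36 mm, about 75 g. The point is its centre; its x axis runs along its 80 mm length (it may lie on any of its four long sides). Starts flat on the bench, or is absent in this run (None).
- blank2_mid (a point): Wooden tool-handle blank, plain pale square timber 80 x 36 x 36 mm, about 75 g. The point is its centre; its x axis runs along its 80 mm length (it may lie on any of its four long sides). Starts flat on the bench, or is absent in this run (None).
- blank3_mid (a point): Wooden tool-handle blank, plain pale square timber 80 x 36 x 36 mm, about 75 g. The point is its centre; its x axis runs along its 80 mm length (it may lie on any of its four long sides). Starts flat on the bench, or is absent in this run (None).
- blank4_mid (a point): Wooden tool-handle blank, plain pale square timber 80 x 36 x 36 mm, about 75 g. The point is its centre; its x axis runs along its 80 mm length (it may lie on any of its four long sides). Starts flat on the bench, or is absent in this run (None).
- tape_mid (a point): Steel tape measure lying flat among the blanks, 64 x 58 x 34 mm, centre about 18 mm above the bench. A bystander.
- glue: Bystander: white glue bottle, 60 mm diameter, 170 mm tall, origin under its base.
- mug: Bystander: blue mug, 80 mm diameter, 95 mm tall, origin under its base.
- hammer_grip (a point): Bystander: hammer, 300 mm long, lying flat; this point is on its handle.
- sander: Bystander: cork sanding block, 110 x 65 x 22 mm, lying flat; origin under its middle.
Things that resemble listed ones, but are neither listed nor needed, are in the scene too. What is shaped like the part that bears blank4_mid but turquoise is not meant.

How it is judged:
By the outcome, as a careful person would: the job done as asked, in the order asked, and still so for the second after the job is handed in, with the robot touching nothing.
Of blank1, blank2, blank3, blank4 only 3 to 4 are there at a start; the rules pass over those that are not, and their reading is None.
At some moment in a run one of blank1, blank2, blank3, blank4 may be knocked a few centimetres aside while the robot is not near it.
Once in a run the grip may slacken for a moment while it holds something.
It also fails if it takes over 210 s, if anything falls off the work surface, if the arm or the gripper's body presses on something with over 40 N, if the wrist force passes 120 N, or if a joint passes its speed limit or range.

## Working session

There is one attempt and no reset: what is moved stays moved. The work goes in short steps, Python scripts to look and compute and a tool call to move; the robot and the scene stay as the last step left them, time stands still between calls to the robot, and variables do not carry over. Pictures are saved under pics/ and viewed, at most 14 in all, crops included, and the job is handed in when it is done.

Besides the shell and the picture viewer there is one more tool, called after ">>>" by a JSON object that holds its "method" and its "body", one argument or row to a line. move_arm: Moves the arm, as the interface text tells. Its arguments: {"type":"object","properties":{"targets":{"type":"array","items":{"type":"array","items":{"type":"number"}}},"grip":{"type":"number"},"newtons":{"type":"number"}},"required":["targets"]}

```bash
ls; mkdir -p pics; cat > h.py <<'E'
import numpy as np, cv2
from workcell import r, cams, workorder
from scipy.spatial.transform import Rotation as R
def cam(n):
    s=r.state(); c=cams.read_camera(n)
    if n=="wrist":
        T=np.eye(4);T[:3,:3]=R.from_rotvec(s["ee_rot"]).as_matrix();T[:3,3]=s["tcp_pos"]
        c["M"]=T@c["hand_eye"]
    else:
        T=np.eye(4);T[:3,:3]=R.from_rotvec(np.ravel(c["rvec"])).as_matrix();T[:3,3]=np.ravel(c["tvec"])
        c["M"]=np.linalg.inv(T)
    d=c["depth"];v,u=np.indices(d.shape);K=c["mtx"]
    P=np.stack([(u-K[0,2])/K[0,0]*d,(v-K[1,2])/K[1,1]*d,d],-1)
    c["P"]=P@c["M"][:3,:3].T+c["M"][:3,3]; c["P"][d==0]=np.nan
    return c
def save(c,name): cv2.imwrite("pics/"+name,c["color"][:,:,::-1])
def st():
    s=r.state();print(round(s["clock"],2),"tcp",np.round(s["tcp_pos"],4),"\nR",np.round(R.from_rotvec(s["ee_rot"]).as_matrix(),3).tolist(),"F",np.round(s["contact_force"],1),"open",round(float(s["opening"]),3),"ff",s["finger_force"],"q",np.round(s["q"],2))
E
python3 - <<'E'
from h import *
st();print(r.grip_depth)
a=[]
for n in("scene","side"):
    c=cam(n);save(c,n+"0.png");np.savez(n+"0.npz",P=c["P"],color=c["color"])
    print(n,c["M"][:3,3],c["mtx"][0,0])
E
```

```text
pics
0.0 tcp [ 0.1604 -0.6035  0.2303] 
R [[0.966, 0.257, -0.001], [0.257, -0.966, 0.002], [-0.0, -0.002, -1.0]] F [0.2 0.2 0.8] open 0.998 ff 0.0 q [ 1.25  0.38  0.02  1.37 -0.01  1.39 -0.05]
0.0187
scene [ 1.00502927 -0.59000881  1.38662638] 489.57436744826447
side [0.2210256  0.91978992 1.00368471] 441.27872304327
```

View pics/scene0.png

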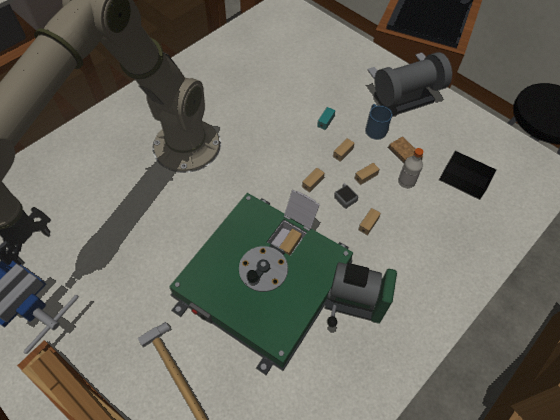

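View pics/side0.png

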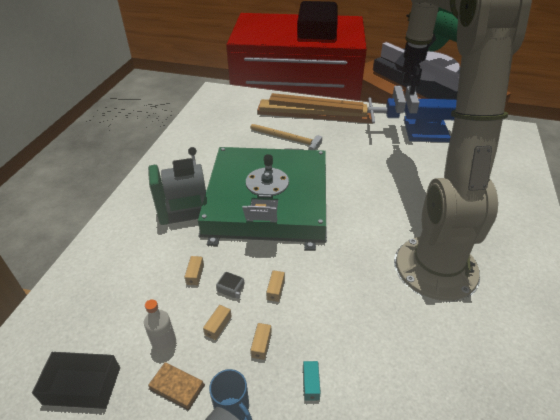

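The scene view shows the blanks at (344,149), (313,179), (367,172) and (370,221). Possible mix-ups are the turquoise block (326,117), the cork sander (404,149), the tape (346,195), and the full-pocket blank (291,241). I choose the four pale timber blocks. The crank knob is at (253,275) and the open hatch at (302,208).

```bash
cat >> h.py <<'E'
def blanks(P,C,zlo=0.028,zhi=0.046,minA=60):
    hsv=cv2.cvtColor(C,cv2.COLOR_RGB2HSV)
    m=(hsv[...,0]>8)&(hsv[...,0]<25)&(hsv[...,1]>70)&(P[...,2]>zlo)&(P[...,2]<zhi)
    m=cv2.morphologyEx(m.astype(np.uint8),cv2.MORPH_OPEN,np.ones((2,2)))
    n,L,S,ce=cv2.connectedComponentsWithStats(m)
    out=[]
    for i in range(1,n):
        if S[i,4]<minA: continue
        p=P[L==i]
        (x,y),(w,h),a=cv2.minAreaRect((p[:,:2]*1000).astype(np.float32))
        if w<h: w,h,a=h,w,a+90
        out.append((x/1000,y/1000,w,h,(a+90)%180-90,np.median(p[:,2])))
        print("px",np.round(ce[i]),"xy %.4f %.4f size %.0f %.0f ang %.1f z %.3f"%out[-1])
    return out
E
python3 - <<'E'
from h import *
for n in("scene","side"):
    f=np.load(n+"0.npz");P,C=f["P"],f["color"];print(n)
    blanks(P,C)
    hsv=cv2.cvtColor(C,cv2.COLOR_RGB2HSV)
    g=(hsv[...,0]>50)&(hsv[...,0]<90)&(hsv[...,1]>90)&(abs(P[...,2]-.068)<.006)
    k,L,S,ce=cv2.connectedComponentsWithStats(g.astype(np.uint8));g=L==1+S[1:,4].argmax()
    print("deck",cv2.minAreaRect((P[g][:,:2]*1000).astype(np.float32)),np.median(P[g][:,2]))
    ctr=P[g][:,:2].mean(0)
    D=np.linalg.norm(P[...,:2]-ctr,axis=-1)
    pl=(abs(P[...,2]-.076)<.003)&(D<.1)&(hsv[...,1]<60)
    print("plate",cv2.minEnclosingCircle((P[pl][:,:2]*1000).astype(np.float32)))
    kn=(P[...,2]>.126)&(P[...,2]<.145)&(D<.1); print("knob",np.nanmean(P[kn],0),kn.sum())
    ha=(P[...,2]>.085)&(P[...,2]<.185)&(D>.13)&(D<.29)&(hsv[...,1]<60)
    if ha.sum(): 
        q=P[ha]; print("hatch?",q.mean(0),q.min(0),q.max(0),ha.sum())
E
python3 - <<'E'
import cv2
i=cv2.imread('pics/scene0.png')
cv2.imwrite('pics/crop1.png',cv2.resize(i[100:310,160:440],None,fx=2.8,fy=2.8,interpolation=cv2.INTER_CUBIC))
E
```

```text
scene
px [345. 148.] xy 0.4273 0.3797 size 104 29 ang -85.9 z nan
px [368. 172.] xy 0.5541 0.3574 size 104 34 ang 78.3 z 0.033
px [314. 179.] xy 0.4379 0.2058 size 103 31 ang -86.1 z 0.034
px [371. 220.] xy 0.6758 0.2092 size 97 31 ang -79.8 z nan
px [ 40. 380.] xy 0.3854 -0.7879 size 169 69 ang 1.6 z nan
px [104. 406.] xy 0.5283 -0.7277 size 139 16 ang 9.0 z nan
deck ((565.62451171875, -173.4426727294922), (389.20050048828125, 390.7994384765625), 11.179363250732422) 0.06735480017681361
plate ((566.308837890625, -174.17034912109375), 72.5376968383789)
knob [ 0.57737416 -0.22872368  0.13308546] 86
hatch? [ 0.67882053 -0.0349748   0.14180945] [ 0.47371611 -0.19180548  0.08516144] [0.85068807 0.0620514  0.18474989] 1738
side
px [297. 109.] xy 0.5576 -0.7152 size 391 59 ang 2.1 z nan
px [194. 269.] xy 0.6700 0.2081 size 78 32 ang -80.3 z nan
px [276. 284.] xy 0.4297 0.2007 size 78 31 ang -84.0 z nan
px [218. 320.] xy 0.5464 0.3510 size 79 32 ang 78.5 z nan
px [262. 339.] xy 0.4217 0.3640 size 98 32 ang -86.1 z nan
deck ((566.7171020507812, -168.990478515625), (384.99761962890625, 392.5187683105469), 10.908817291259766) 0.06677480358655424
plate ((564.1898193359375, -165.2872314453125), 76.93853759765625)
knob [ 0.57475733 -0.22146082  0.13159922] 43
hatch? [ 0.68944473 -0.00991037  0.14109627] [ 0.47543019 -0.18198503  0.08565735] [0.83691169 0.06775069 0.1849772 ] 1279
```

View pics/crop1.png

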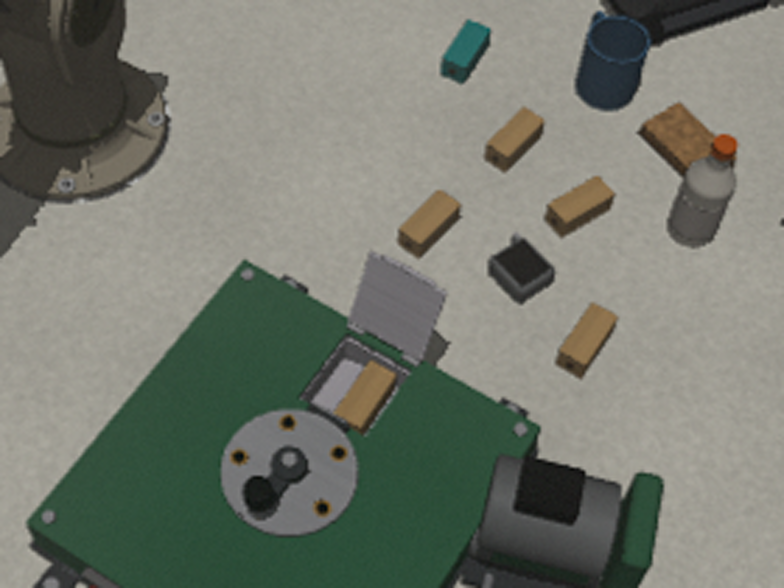

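The crop shows four pale blanks, separate from the turquoise block, the cork and the tape. The hatch is open and leaning out, with the pocket blank beneath. I'll set out: turn the tool in line with the magazine first.

```bash
cat >> h.py <<'E'
HUB=np.array([.566,-.1725]); MX=np.radians(101.1)
def mag(mx,my): return HUB+np.array([mx*np.cos(MX)-my*np.sin(MX),mx*np.sin(MX)+my*np.cos(MX)])
def rel(p,z,yaw=None):
    "turn about tool z (deg) and, after it, shift in tool axes (cm) to reach TCP p,z with tool y at yaw"
    s=r.state();M=R.from_rotvec(s["ee_rot"]).as_matrix()
    cur=np.degrees(np.arctan2(M[1,1],M[0,1])); yaw=cur if yaw is None else yaw
    t=(cur-yaw+180)%360-180; a=np.radians(yaw)
    N=np.array([[-np.sin(a),np.cos(a),0],[np.cos(a),np.sin(a),0],[0,0,-1]])
    d=np.array([p[0],p[1],z])-s["tcp_pos"]
    print("t%.2f yaw %.1f turn %.1f shift"%(s["clock"],cur,t),np.round(N@d*100,2),"zaxis",np.round(M[:,2],3))
E
python3 -c "
from h import *
rel(mag(-.055,0),.2303,11.1)"
```

```text
t0.10 yaw -75.1 turn -86.2 shift [2.899e+01 4.809e+01 1.000e-02] zaxis [-0.     0.002 -1.   ]
```

>>> {"method": "move_arm", "body": {
  "targets": [
    [0, 0, 0, 0, 0, -7.1],
    [0, 0, 0, 0, 0, -7.1],
    [0, 0, 0, 0, 0, -7.1],
    [0, 0, 0, 0, 0, -7.1],
    [0, 0, 0, 0, 0, -7.1]
  ]
}}

```text
clock: 0.52
tcp_pos: [0.1605, -0.6037, 0.2307]
ee_rot: [-2.838, -1.345, -0.0]
contact_force: [-0.7, 0.1, -0.6]
opening: 1.002
finger_force: 0.0
```

>>> {"method": "move_arm", "body": {
  "targets": [
    [0, 0, 0, 0, 0, -7.1],
    [0, 0, 0, 0, 0, -7.1],
    [0, 0, 0, 0, 0, -7.1],
    [0, 0, 0, 0, 0, -7.1],
    [0, 0, 0, 0, 0, -7.1]
  ]
}}

```text
clock: 0.93
tcp_pos: [0.1605, -0.6037, 0.2307]
ee_rot: [-2.292, -2.147, -0.001]
contact_force: [0.2, 0.6, -0.1]
opening: 0.997
finger_force: 0.0
```

>>> {"method": "move_arm", "body": {
  "targets": [
    [0, 0, 0, 0, 0, -7.1],
    [0, 0, 0, 0, 0, -7.1],
    [0, 0, 0, 0, 0, -1],
    [0, 0, 0, 0, 0, 0]
  ]
}}

```text
clock: 1.27
tcp_pos: [0.1604, -0.6038, 0.2308]
ee_rot: [-1.999, -2.423, -0.001]
contact_force: [-0.1, -0.7, 0.3]
opening: 1.0
finger_force: 0.0
```

```bash
python3 -c "
from h import *
st();rel(mag(-.055,0),.2303,11.1)"
```

```text
1.27 tcp [ 0.1604 -0.6038  0.2308] 
R [[-0.19, 0.982, -0.0], [0.982, 0.19, 0.001], [0.001, 0.0, -1.0]] F [-0.1 -0.7  0.3] open 1.0 ff 0.0 q [ 1.42  0.4  -0.22  1.36  0.08  1.4   1.39]
t1.27 yaw 11.0 turn -0.1 shift [29.02 48.1   0.05] zaxis [-0.     0.001 -1.   ]
```

>>> {"method": "move_arm", "body": {
  "targets": [
    [2, 3.3, 0, 0, 0, 0],
    [2, 3.3, 0, 0, 0, 0],
    [2, 3.3, 0, 0, 0, 0],
    [2, 3.3, 0, 0, 0, 0],
    [2, 3.3, 0, 0, 0, 0]
  ]
}}

```text
clock: 1.68
tcp_pos: [0.3043, -0.4727, 0.2313]
ee_rot: [-2.002, -2.421, -0.0]
contact_force: [0.5, -0.9, 0.6]
opening: 0.999
finger_force: 0.0
```

>>> {"method": "move_arm", "body": {
  "targets": [
    [2, 3.3, 0, 0, 0, 0],
    [2, 3.3, 0, 0, 0, 0],
    [2, 3.3, 0, 0, 0, 0],
    [2, 3.3, 0, 0, 0, 0],
    [2, 3.3, 0, 0, 0, 0]
  ]
}}

```text
clock: 2.1
tcp_pos: [0.447, -0.3428, 0.2314]
ee_rot: [2.002, 2.421, -0.0]
contact_force: [0.6, -1.0, -0.1]
opening: 1.005
finger_force: 0.0
```

>>> {"method": "move_arm", "body": {
  "targets": [
    [2, 3.3, 0, 0, 0, 0],
    [2, 3.3, 0, 0, 0, 0],
    [2, 3.3, 0, 0, 0, 0],
    [2, 3.3, 0, 0, 0, 0],
    [1, 1.9, 0, 0, 0, 0]
  ]
}}

```text
clock: 2.52
tcp_pos: [0.5795, -0.2217, 0.2312]
ee_rot: [-1.995, -2.426, -0.004]
contact_force: [0.4, 0.7, 0.3]
opening: 1.001
finger_force: 0.0
```

>>> {"method": "move_arm", "body": {
  "targets": [
    [0, 0, 0, 0, 0, 0]
  ],
  "grip": 0.3
}}

```text
clock: 2.6
tcp_pos: [0.5804, -0.2202, 0.2308]
ee_rot: [-1.99, -2.429, -0.006]
contact_force: [-0.3, 1.3, -0.3]
opening: 0.885
finger_force: 0.0
```

```bash
python3 -c "
from h import *
st();rel(mag(-.055,0),.104,11.1)
c=cam('wrist');save(c,'w1.png');P=c['P']
hsv=cv2.cvtColor(c['color'],cv2.COLOR_RGB2HSV)
for zl,zh,n in((.129,.14,'knob'),(.073,.079,'plate')):
    m=(P[...,2]>zl)&(P[...,2]<zh)&(np.linalg.norm(P[...,:2]-HUB,axis=-1)<.085);q=P[m]
    print(n,m.sum(),q.mean(0),cv2.minEnclosingCircle((q[:,:2]*1000).astype(np.float32)))
"
```

```text
2.6 tcp [ 0.5804 -0.2202  0.2308] 
R [[-0.197, 0.98, 0.001], [0.98, 0.197, 0.004], [0.003, 0.002, -1.0]] F [-0.3  1.3 -0.3] open 0.885 ff 0.0 q [ 0.67  0.42 -0.5   1.36  0.2   1.41  0.37]
t2.60 yaw 11.3 turn 0.2 shift [-0.54 -0.49 12.68] zaxis [ 0.001  0.004 -1.   ]
knob 1328 [ 0.57548649 -0.22423788  0.13401719] ((575.7994384765625, -225.2541961669922), 14.828911781311035)
plate 21743 [ 0.56328252 -0.16245085  0.07667073] ((563.751220703125, -166.07542419433594), 77.17134857177734)
```

View pics/w1.png

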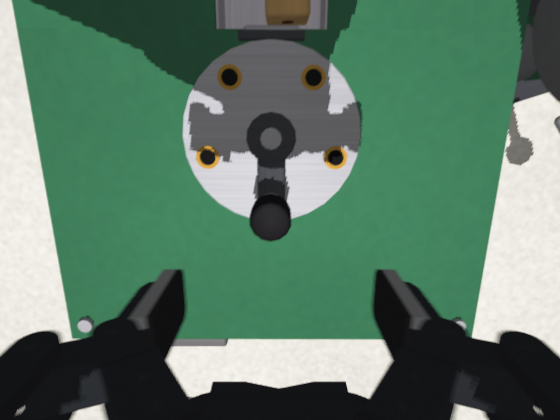

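The wrist view shows the knob at (270,218), straight below the hub at (271,138). The position corrections are small. Next: descend, grip the knob and lift it.

>>> {"method": "move_arm", "body": {
  "targets": [
    [-0.4, -0.56, 0, 0, 0, 0],
    [0, 0, 4.1, 0, 0, 0],
    [0, 0, 4.1, 0, 0, 0],
    [0, 0, 4.1, 0, 0, 0],
    [0, 0, 0.2, 0, 0, 0]
  ]
}}

```text
clock: 3.07
tcp_pos: [0.5656, -0.2333, 0.0981]
ee_rot: [-1.995, -2.411, 0.008]
contact_force: [-1.5, -0.7, -0.9]
opening: 0.701
finger_force: 0.0
```

>>> {"method": "move_arm", "body": {
  "targets": [
    [0, 0, 0, 0, 0, 0],
    [0, 0, 0, 0, 0, 0],
    [0, 0, 0, 0, 0, 0],
    [0, 0, 0, 0, 0, 0],
    [0, 0, 0, 0, 0, 0]
  ],
  "grip": 1,
  "newtons": 60
}}

```text
clock: 3.48
tcp_pos: [0.5753, -0.233, 0.1103]
ee_rot: [1.992, 2.419, 0.005]
contact_force: [7.5, -1.8, -6.3]
opening: 0.326
finger_force: 59.7
```

>>> {"method": "move_arm", "body": {
  "targets": [
    [0, 0, -0.6, 0, 0, 0],
    [0, 0, -0.6, 0, 0, 0],
    [0, 0, -0.5, 0, 0, 0],
    [0, 0, 0, 0, 0, 0]
  ]
}}

```text
clock: 3.82
tcp_pos: [0.5746, -0.233, 0.1272]
ee_rot: [1.994, 2.419, 0.004]
contact_force: [6.3, -1.3, -11.4]
opening: 0.33
finger_force: 60.5
```

```bash
sed -i 's/^HUB=.*; MX/HUB=np.array([.5652,-.1715]); MX/' h.py; python3 -c "
from h import *
st();rel(mag(-.055,0),.104,11.1)"
```

```text
3.82 tcp [ 0.5746 -0.233   0.1272] 
R [[-0.191, 0.982, 0.007], [0.982, 0.191, -0.002], [-0.003, 0.006, -1.0]] F [  6.3  -1.3 -11.4] open 0.33 ff 60.53056061267853 q [ 0.69  0.48 -0.48  1.52  0.23  1.19  0.36]
t3.82 yaw 11.0 turn -0.1 shift [0.72 0.26 2.32] zaxis [ 0.007 -0.002 -1.   ]
```

The arm had not settled when I measured, so the grip sits 7 mm off along tool x. I'll lower, regrip on centre and lift again.

>>> {"method": "move_arm", "body": {
  "targets": [
    [0, 0, 0.6, 0, 0, 0],
    [0, 0, 0.6, 0, 0, 0],
    [0, 0, 0.5, 0, 0, 0],
    [0, 0, 0, 0, 0, 0]
  ]
}}

```text
clock: 4.15
tcp_pos: [0.5753, -0.233, 0.1103]
ee_rot: [1.992, 2.419, 0.005]
contact_force: [7.0, -0.8, -2.8]
opening: 0.326
finger_force: 61.4
```

>>> {"method": "move_arm", "body": {
  "targets": [
    [0, 0, 0, 0, 0, 0],
    [0, 0, 0, 0, 0, 0],
    [0, 0, 0, 0, 0, 0],
    [0.4, 0, 0.2, 0, 0, 0],
    [0.3, 0, 0.3, 0, 0, 0]
  ],
  "grip": 0.35
}}

```text
clock: 4.57
tcp_pos: [0.5709, -0.2249, 0.1019]
ee_rot: [1.996, 2.425, 0.0]
contact_force: [-0.4, 0.6, -0.3]
opening: 0.65
finger_force: 0.0
```

>>> {"method": "move_arm", "body": {
  "targets": [
    [0, 0, 0, 0, 0, 0],
    [0, 0, 0, 0, 0, 0],
    [0, 0, 0, 0, 0, 0],
    [0, 0, 0, 0, 0, 0]
  ]
}}

```text
clock: 4.9
tcp_pos: [0.5707, -0.2252, 0.1013]
ee_rot: [-1.997, -2.426, 0.0]
contact_force: [0.9, -0.0, -0.7]
opening: 0.65
finger_force: 0.0
```

```bash
python3 -c "
from h import *
st();rel(mag(-.055,0),.104,11.1)"
```

```text
4.9 tcp [ 0.5707 -0.2252  0.1013] 
R [[-0.192, 0.981, -0.0], [0.981, 0.192, -0.0], [0.0, -0.0, -1.0]] F [ 0.9 -0.  -0.7] open 0.65 ff 0.0 q [ 0.68  0.5  -0.48  1.56  0.24  1.15  0.34]
t4.90 yaw 11.1 turn -0.0 shift [-0.13  0.49 -0.27] zaxis [-0. -0. -1.]
```

>>> {"method": "move_arm", "body": {
  "targets": [
    [-0.1, 0.49, -0.25, 0, 0, 0],
    [0, 0, 0, 0, 0, 0],
    [0, 0, 0, 0, 0, 0]
  ]
}}

```text
clock: 5.15
tcp_pos: [0.5763, -0.2251, 0.1041]
ee_rot: [1.996, 2.425, 0.001]
contact_force: [0.1, 0.4, 0.7]
opening: 0.654
finger_force: 0.0
```

>>> {"method": "move_arm", "body": {
  "targets": [
    [0, 0, 0, 0, 0, 0],
    [0, 0, 0, 0, 0, 0],
    [0, 0, 0, 0, 0, 0],
    [0, 0, 0, 0, 0, 0],
    [0, 0, 0, 0, 0, 0]
  ],
  "grip": 1,
  "newtons": 60
}}

```text
clock: 5.57
tcp_pos: [0.5751, -0.2253, 0.104]
ee_rot: [-1.996, -2.425, 0.002]
contact_force: [-5.8, -0.0, 5.2]
opening: 0.334
finger_force: 60.5
```

>>> {"method": "move_arm", "body": {
  "targets": [
    [0, 0, -0.6, 0, 0, 0],
    [0, 0, -0.6, 0, 0, 0],
    [0, 0, -0.5, 0, 0, 0],
    [0, 0, 0, 0, 0, 0]
  ]
}}

```text
clock: 5.9
tcp_pos: [0.5749, -0.2253, 0.1206]
ee_rot: [-1.996, -2.424, 0.002]
contact_force: [-3.3, -2.2, -11.6]
opening: 0.332
finger_force: 59.9
```

>>> {"method": "move_arm", "body": {
  "targets": [
    [0.03, 0.575, 0, 0, 0, -6],
    [0.03, 0.575, 0, 0, 0, -6],
    [0.03, 0.575, 0, 0, 0, -6],
    [0.03, 0.575, 0, 0, 0, -6]
  ]
}}

```text
clock: 6.23
tcp_pos: [0.5958, -0.2167, 0.1195]
ee_rot: [-1.442, -2.788, 0.002]
contact_force: [-1.8, -1.5, -10.7]
opening: 0.338
finger_force: 44.4
```

```bash
cat >> h.py <<'E'
def arc():
    s=r.state();d=np.array(s["tcp_pos"][:2])-HUB
    M=R.from_rotvec(s["ee_rot"]).as_matrix()
    print("mag angle of tcp %.1f radius %.4f yaw %.1f z %.4f"%((np.degrees(np.arctan2(d[1],d[0])-MX)+360)%360,np.hypot(*d),np.degrees(np.arctan2(M[1,1],M[0,1])),s["tcp_pos"][2]),"F",np.round(s["contact_force"],1),"open",round(float(s["opening"]),3),"ff",round(float(s["finger_force"]),1))
E
python3 -c "
from h import *
arc()"
```

```text
mag angle of tcp 203.0 radius 0.0546 yaw 35.3 z 0.1195 F [ -1.8  -1.5 -10.7] open 0.338 ff 44.4
```

>>> {"method": "move_arm", "body": {
  "targets": [
    [0.03, 0.575, 0, 0, 0, -6],
    [0.03, 0.575, 0, 0, 0, -6],
    [0.03, 0.575, 0, 0, 0, -6],
    [0.03, 0.575, 0, 0, 0, -6]
  ]
}}

```text
clock: 6.57
tcp_pos: [0.6113, -0.2005, 0.1194]
ee_rot: [-0.831, -3.027, 0.002]
contact_force: [-3.0, -3.9, -11.0]
opening: 0.33
finger_force: 60.4
```

>>> {"method": "move_arm", "body": {
  "targets": [
    [0.03, 0.575, 0, 0, 0, -6],
    [0.03, 0.575, 0, 0, 0, -6],
    [0.03, 0.575, 0, 0, 0, -6],
    [0.03, 0.575, 0, 0, 0, -6],
    [0, 0, 0, 0, 0, 0]
  ]
}}

```text
clock: 6.98
tcp_pos: [0.6199, -0.1772, 0.1199]
ee_rot: [-0.181, -3.136, -0.001]
contact_force: [1.3, 5.6, -11.4]
opening: 0.331
finger_force: 60.5
```

>>> {"method": "move_arm", "body": {
  "targets": [
    [0, 0, 0, 0, 0, 0],
    [0, 0, 0, 0, 0, 0]
  ]
}}

```text
clock: 7.15
tcp_pos: [0.6198, -0.1774, 0.1204]
ee_rot: [-0.195, -3.135, -0.002]
contact_force: [0.5, 0.2, -12.0]
opening: 0.333
finger_force: 60.6
```

```bash
python3 -c "
from h import *
arc();c=cam('side');P=c['P']
D=np.linalg.norm(P[...,:2]-HUB,axis=-1);save(c,'s1.png')"
```

```text
mag angle of tcp 252.8 radius 0.0549 yaw 82.9 z 0.1204 F [  0.5   0.2 -12. ] open 0.333 ff 60.6
```

>>> {"method": "move_arm", "body": {
  "targets": [
    [0, 0, 0.6, 0, 0, 0],
    [0, 0, 0.6, 0, 0, 0],
    [0, 0, 0.5, 0, 0, 0],
    [0, 0, 0, 0, 0, 0],
    [0, 0, 0, 0, 0, 0]
  ]
}}

```text
clock: 7.62
tcp_pos: [0.62, -0.1773, 0.1042]
ee_rot: [0.19, 3.135, 0.0]
contact_force: [-2.5, 1.9, -3.6]
opening: 0.329
finger_force: 61.6
```

```bash
python3 -c "
from h import *
arc()"
```

```text
mag angle of tcp 252.8 radius 0.0551 yaw 83.1 z 0.1042 F [-2.5  1.9 -3.6] open 0.329 ff 61.6
```

>>> {"method": "move_arm", "body": {
  "targets": [
    [0, 0, 0, 0, 0, 0],
    [0, 0, 0, 0, 0, 0],
    [0, 0, 0, 0, 0, 0],
    [0, 0, -1, 0, 0, 0],
    [0, 0, -2, 0, 0, 0]
  ],
  "grip": 0.35
}}

```text
clock: 8.03
tcp_pos: [0.6187, -0.1779, 0.1326]
ee_rot: [-0.189, -3.133, -0.001]
contact_force: [-0.2, -0.6, -0.7]
opening: 0.65
finger_force: 0.0
```

>>> {"method": "move_arm", "body": {
  "targets": [
    [0, 0, -3, 0, 0, 0],
    [0, 0, -3, 0, 0, 0],
    [0, 0, -3, 0, 0, 0],
    [0, 0, 0, 0, 0, 7],
    [0, 0, 0, 0, 0, 7]
  ]
}}

```text
clock: 8.45
tcp_pos: [0.6214, -0.1777, 0.228]
ee_rot: [0.577, 3.082, -0.0]
contact_force: [0.1, 0.4, -1.2]
opening: 0.646
finger_force: 0.0
```

>>> {"method": "move_arm", "body": {
  "targets": [
    [0, 0, 0, 0, 0, 7],
    [0, 0, 0, 0, 0, 7],
    [0, 0, 0, 0, 0, 7],
    [0, 0, 0, 0, 0, 7],
    [0, 0, 0, 0, 0, 7]
  ]
}}

```text
clock: 8.87
tcp_pos: [0.6202, -0.1777, 0.2252]
ee_rot: [1.48, 2.769, 0.001]
contact_force: [-0.2, -0.0, 0.1]
opening: 0.652
finger_force: 0.0
```

>>> {"method": "move_arm", "body": {
  "targets": [
    [0, 0, 0, 0, 0, 7],
    [0, 0, 0, 0, 0, 7],
    [0, 0, 0, 0, 0, 7],
    [0, 0, 0, 0, 0, 2],
    [0, 0, 0, 0, 0, 0]
  ]
}}

```text
clock: 9.28
tcp_pos: [0.6202, -0.1776, 0.2252]
ee_rot: [1.997, 2.423, 0.001]
contact_force: [0.2, -0.7, -0.4]
opening: 0.657
finger_force: 0.0
```

```bash
cat >> h.py <<'E'
def knob(n="wrist"):
    c=cam(n);P=c["P"];D=np.linalg.norm(P[...,:2]-HUB,axis=-1)
    m=(P[...,2]>.115)&(P[...,2]<.16)&(D<.08)&(D>.035);q=P[m]; q=q[q[:,2]>np.percentile(q[:,2],60)-.004]
    k=q.mean(0);print(n,"knob",len(q),np.round(k,4),"mag angle %.1f"%((np.degrees(np.arctan2(k[1]-HUB[1],k[0]-HUB[0])-MX)+360)%360), "top z %.4f"%np.median(q[:,2]));return c
E
python3 -c "
from h import *
st();c=knob();c=knob('scene');blanks(c['P'],c['color']);c=cam('side');blanks(c['P'],c['color'])
P=c['P'];hs=cv2.cvtColor(c['color'],cv2.COLOR_RGB2HSV)
m=(P[...,2]>.028)&(P[...,2]<.05)&(P[...,0]>.45)&(P[...,0]<.62)&(P[...,1]>.2)&(P[...,1]<.33)&(hs[...,1]<70);print('tape',P[m].mean(0),P[m].min(0),P[m].max(0))
rel((.4337,.2035),.25)"
```

```text
9.28 tcp [ 0.6202 -0.1776  0.2252] 
R [[-0.191, 0.982, 0.002], [0.982, 0.191, -0.0], [-0.001, 0.002, -1.0]] F [ 0.2 -0.7 -0.4] open 0.657 ff 0.0 q [ 0.58  0.48 -0.52  1.3   0.23  1.42  0.27]
wrist knob 1391 [ 0.6195 -0.1757  0.1341] mag angle 254.5 top z 0.1342
scene knob 80 [ 0.621  -0.1795  0.1325] mag angle 250.7 top z 0.1319
px [345. 148.] xy 0.4268 0.3801 size 110 30 ang -84.8 z nan
px [368. 172.] xy 0.5546 0.3531 size 103 32 ang 77.7 z nan
px [317. 177.] xy 0.4386 0.2129 size 90 30 ang -83.9 z 0.033
px [371. 220.] xy 0.6759 0.2098 size 99 30 ang -80.1 z nan
px [ 40. 380.] xy 0.3905 -0.7816 size 173 68 ang 6.1 z 0.040
px [104. 407.] xy 0.5302 -0.7284 size 137 15 ang 10.1 z nan
px [501.   1.] xy -0.3726 -2.3584 size 214 49 ang 11.8 z nan
px [300. 109.] xy 0.5509 -0.4700 size 563 401 ang -89.9 z 0.036
px [194. 268.] xy 0.6710 0.2075 size 80 32 ang -80.2 z 0.034
px [276. 284.] xy 0.4313 0.2010 size 79 31 ang -86.4 z nan
px [218. 320.] xy 0.5423 0.3514 size 76 32 ang 73.3 z nan
px [262. 339.] xy 0.4223 0.3648 size 99 31 ang -85.8 z nan
tape [0.55473333 0.23123058 0.03335383] [0.45099313 0.2002547  0.02805713] [0.58992063 0.31749921 0.03999611]
t9.43 yaw 11.2 turn 0.0 shift [ 41.01 -10.88  -2.55] zaxis [ 0.001 -0.    -1.   ]
```

>>> {"method": "move_arm", "body": {
  "targets": [
    [4, -1.07, 0, 0, 0, 0],
    [4, -1.07, 0, 0, 0, 0],
    [4, -1.07, 0, 0, 0, 0],
    [4, -1.07, 0, 0, 0, 0],
    [4, -1.07, 0, 0, 0, 0]
  ],
  "grip": 0.2
}}

```text
clock: 9.85
tcp_pos: [0.5278, 0.0098, 0.2241]
ee_rot: [1.994, 2.427, 0.0]
contact_force: [1.3, 0.5, -0.3]
opening: 0.802
finger_force: 0.0
```

>>> {"method": "move_arm", "body": {
  "targets": [
    [4, -1.07, 0, 0, 0, 0],
    [4, -1.07, 0, 0, 0, 0],
    [4, -1.07, 0, 0, 0, 0],
    [4, -1.07, 0, 0, 0, 0],
    [4, -1.07, 0, 0, 0, 0]
  ]
}}

```text
clock: 10.27
tcp_pos: [0.4367, 0.1958, 0.2244]
ee_rot: [1.994, 2.426, 0.001]
contact_force: [0.5, -0.2, 0.4]
opening: 0.802
finger_force: 0.0
```

>>> {"method": "move_arm", "body": {
  "targets": [
    [1, -0.1, 0, 0, 0, 0],
    [0, 0, 0, 0, 0, 0],
    [0, 0, 0, 0, 0, 0],
    [0, 0, 0, 0, 0, 0],
    [0, 0, 0, 0, 0, 0]
  ]
}}

```text
clock: 10.68
tcp_pos: [0.4357, 0.2024, 0.2238]
ee_rot: [1.999, 2.423, -0.0]
contact_force: [0.4, 0.6, 0.8]
opening: 0.799
finger_force: 0.0
```

```bash
cat >> h.py <<'E'
def look(z=.022):
    st();c=cam("wrist");b=blanks(c["P"],c["color"],minA=400)
    t=r.state()["tcp_pos"][:2]
    if b:
        q=min(b,key=lambda q:np.hypot(q[0]-t[0],q[1]-t[1])); y=((q[4]-90-11.1+90)%180)-90+11.1
        print("nearest",np.round(q[:2],4),"yaw",y);rel(q[:2],z,y)
    return c
E
python3 -c "
from h import *
c=look();save(c,'w2.png')"
```

```text
10.68 tcp [0.4357 0.2024 0.2238] 
R [[-0.19, 0.982, -0.0], [0.982, 0.19, -0.0], [-0.0, -0.0, -1.0]] F [0.4 0.6 0.8] open 0.799 ff 0.0 q [ 0.23  0.14 -0.79  1.74  0.1   1.31 -0.39]
px [301.  18.] xy 0.4270 0.3510 size 39 38 ang -86.6 z nan
px [442.  46.] xy 0.5715 0.3418 size 102 41 ang 50.1 z nan
px [277. 189.] xy 0.4355 0.1918 size 92 37 ang -84.3 z nan
px [519. 229.] xy nan nan size 0 0 ang 0.0 z nan
nearest [0.4355 0.1918] yaw 5.731920719146734
t10.73 yaw 11.0 turn 5.2 shift [-1.06 -0.12 20.17] zaxis [-0. -0. -1.]
```

View pics/w2.png

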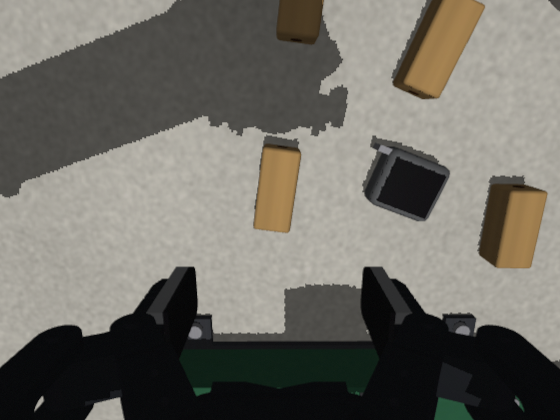

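The wrist view shows the blank nearest at (277,188), with the tape at (408,183) clear of it. My mask leaked depth-edge points, so I'll tighten it.

```bash
python3 - <<'E'
s=open('h.py').read()
s=s.replace("m=cv2.morphologyEx(m.astype(np.uint8),cv2.MORPH_OPEN,np.ones((2,2)))","m0=m;m=cv2.morphologyEx(m.astype(np.uint8),cv2.MORPH_OPEN,np.ones((3,3)))&m0.astype(np.uint8)")
s=s.replace("def look(z=.022):\n    st();c=cam(\"wrist\");b=blanks(c[\"P\"],c[\"color\"],minA=400)","def look(z=.022):\n    c=cam(\"wrist\");b=blanks(c[\"P\"],c[\"color\"],.0325,.041,minA=400)")
open('h.py','w').write(s)
E
python3 -c "
from h import *
look()"
```

```text
px [300.  18.] xy 0.4251 0.3463 size 36 29 ang 4.0 z 0.036
px [442.  45.] xy 0.5478 0.3478 size 79 37 ang 78.4 z 0.036
px [276. 189.] xy 0.4340 0.1984 size 80 36 ang -86.8 z 0.036
px [520. 228.] xy 0.6732 0.2050 size 79 37 ang -80.1 z 0.036
nearest [0.434  0.1984] yaw 3.186355590820318
t10.78 yaw 11.0 turn 7.8 shift [-0.42 -0.19 20.17] zaxis [-0. -0. -1.]
```

>>> {"method": "move_arm", "body": {
  "targets": [
    [0, 0, 0, 0, 0, 7.1],
    [-0.42, -0.19, 4, 0, 0, 0.7],
    [0, 0, 4, 0, 0, 0],
    [0, 0, 4, 0, 0, 0],
    [0, 0, 4, 0, 0, 0]
  ]
}}

```text
clock: 11.2
tcp_pos: [0.4339, 0.1986, 0.0625]
ee_rot: [2.158, 2.282, 0.002]
contact_force: [0.9, -0.5, 0.2]
opening: 0.797
finger_force: 0.0
```

>>> {"method": "move_arm", "body": {
  "targets": [
    [0, 0, 2.5, 0, 0, 0],
    [0, 0, 1.5, 0, 0, 0],
    [0, 0, 1, 0, 0, 0],
    [0, 0, 0.7, 0, 0, 0],
    [0, 0, 0, 0, 0, 0]
  ]
}}

```text
clock: 11.62
tcp_pos: [0.4333, 0.1991, 0.0061]
ee_rot: [-2.157, -2.283, 0.001]
contact_force: [-1.2, -0.1, -0.4]
opening: 0.8
finger_force: 0.0
```

>>> {"method": "move_arm", "body": {
  "targets": [
    [0, 0, 0, 0, 0, 0],
    [0, 0, 0, 0, 0, 0],
    [0, 0, 0, 0, 0, 0],
    [0, 0, 0, 0, 0, 0],
    [0, 0, 0, 0, 0, 0]
  ],
  "grip": 1,
  "newtons": 50
}}

```text
clock: 12.03
tcp_pos: [0.4345, 0.2, 0.0082]
ee_rot: [2.156, 2.283, 0.004]
contact_force: [0.4, -0.8, 6.9]
opening: 0.417
finger_force: 50.6
```

>>> {"method": "move_arm", "body": {
  "targets": [
    [0, 0, -2, 0, 0, 0],
    [0, 0, -4, 0, 0, 0],
    [0, 0, -4, 0, 0, 0],
    [0, 0, -4, 0, 0, 0],
    [0, 0, -4, 0, 0, 0]
  ]
}}

```text
clock: 12.45
tcp_pos: [0.4328, 0.1996, 0.1892]
ee_rot: [2.156, 2.285, 0.001]
contact_force: [1.4, 0.3, -0.7]
opening: 0.411
finger_force: 50.2
```

>>> {"method": "move_arm", "body": {
  "targets": [
    [0, 0, -4, 0, 0, -4],
    [0, 0, -2, 0, 0, -3.9],
    [0, 0, 0, 0, 0, 0],
    [0, 0, 0, 0, 0, 0]
  ]
}}

```text
clock: 12.78
tcp_pos: [0.4339, 0.1998, 0.2481]
ee_rot: [1.994, 2.425, 0.004]
contact_force: [0.3, -0.2, -2.0]
opening: 0.413
finger_force: 50.2
```

```bash
python3 -c "
from h import *
st();rel(mag(.129,0),.247,11.1);
f=np.load('scene0.npz');P=f['P'];C=f['color']
blanks(P,C,.045,.06,30)
"
```

```text
12.78 tcp [0.4339 0.1998 0.2481] 
R [[-0.193, 0.981, 0.003], [0.981, 0.193, 0.0], [-0.0, 0.003, -1.0]] F [ 0.3 -0.2 -2. ] open 0.413 ff 50.23597061634064 q [ 0.25  0.11 -0.8   1.7   0.08  1.36 -0.37]
t12.78 yaw 11.1 turn 0.0 shift [-26.06   5.74   0.11] zaxis [ 0.003  0.    -1.   ]
px [290. 241.] xy 0.5520 -0.0426 size 82 35 ang -77.1 z 0.053
```

>>> {"method": "move_arm", "body": {
  "targets": [
    [-3.7, 0.82, 0, 0, 0, 0],
    [-3.7, 0.82, 0, 0, 0, 0],
    [-3.7, 0.82, 0, 0, 0, 0],
    [-3.7, 0.82, 0, 0, 0, 0],
    [-3.7, 0.82, 0, 0, 0, 0]
  ]
}}

```text
clock: 13.2
tcp_pos: [0.5089, 0.0241, 0.2451]
ee_rot: [-1.994, -2.425, 0.003]
contact_force: [0.4, 0.5, -0.8]
opening: 0.415
finger_force: 50.2
```

>>> {"method": "move_arm", "body": {
  "targets": [
    [-3.7, 0.82, 0, 0, 0, 0],
    [-3.0, 0.6, 0, 0, 0, 0],
    [-0.8, 0.2, 0, 0, 0, 0],
    [0, 0, 0, 0, 0, 0],
    [0, 0, 0, 0, 0, 0]
  ]
}}

```text
clock: 13.62
tcp_pos: [0.5391, -0.044, 0.2452]
ee_rot: [-1.994, -2.424, 0.001]
contact_force: [0.2, 0.8, -1.1]
opening: 0.415
finger_force: 50.2
```

```bash
python3 -c "
from h import *
rel(mag(.129,0),.028,11.1);c=cam('scene');
cv2.imwrite('pics/sc2.png',cv2.resize(c['color'][160:320,200:400,::-1],None,fx=3.5,fy=3.5))
c=cam('wrist');save(c,'w3.png');P=c['P'];g=c['color'].astype(int)
"
```

```text
t13.62 yaw 11.1 turn 0.0 shift [-0.11  0.11 21.72] zaxis [-0.003  0.001 -1.   ]
```

View pics/w3.png

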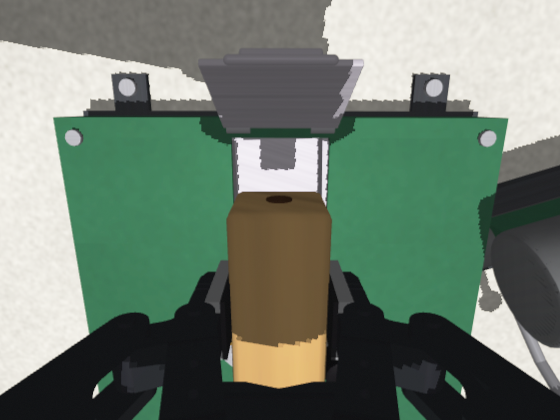

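The wrist view shows the held blank at (280,290), centred on the bare opening (column 237–325). The pocket is empty. Lowering now.

>>> {"method": "move_arm", "body": {
  "targets": [
    [-0.1, 0.1, 4, 0, 0, 0],
    [0, 0, 4, 0, 0, 0],
    [0, 0, 4, 0, 0, 0],
    [0, 0, 3, 0, 0, 0],
    [0, 0, 2, 0, 0, 0]
  ]
}}

```text
clock: 14.13
tcp_pos: [0.5387, -0.0433, 0.0735]
ee_rot: [-1.989, -2.427, 0.003]
contact_force: [0.0, -0.8, -1.0]
opening: 0.415
finger_force: 50.3
```

>>> {"method": "move_arm", "body": {
  "targets": [
    [0, 0, 1.5, 0, 0, 0],
    [0, 0, 1.2, 0, 0, 0],
    [0, 0, 1, 0, 0, 0],
    [0, 0, 0.7, 0, 0, 0],
    [0, 0, 0, 0, 0, 0]
  ]
}}

```text
clock: 14.55
tcp_pos: [0.5405, -0.0447, 0.0319]
ee_rot: [-1.993, -2.427, 0.001]
contact_force: [-0.9, -0.7, -0.5]
opening: 0.412
finger_force: 50.3
```

>>> {"method": "move_arm", "body": {
  "targets": [
    [0, 0, 0.1, 0, 0, 0],
    [0, 0, 0, 0, 0, 0]
  ]
}}

```text
clock: 14.72
tcp_pos: [0.5418, -0.0451, 0.0326]
ee_rot: [1.993, 2.427, 0.001]
contact_force: [-0.0, 0.2, -0.7]
opening: 0.414
finger_force: 50.3
```

```bash
python3 -c "
from h import *
st();rel(mag(.129,0),.028,11.1)
"
```

```text
14.72 tcp [ 0.5418 -0.0451  0.0326] 
R [[-0.194, 0.981, 0.001], [0.981, 0.194, -0.0], [-0.0, 0.001, -1.0]] F [-0.   0.2 -0.7] open 0.414 ff 50.28473138809204 q [ 0.47  0.46 -0.55  1.81  0.29  0.96 -0.01]
t14.72 yaw 11.2 turn 0.1 shift [ 0.05 -0.13  0.46] zaxis [ 0.001 -0.    -1.   ]
```

>>> {"method": "move_arm", "body": {
  "targets": [
    [0, 0, 0.25, 0, 0, 0],
    [0, 0, 0.2, 0, 0, 0],
    [0, 0, 0, 0, 0, 0]
  ]
}}

```text
clock: 14.97
tcp_pos: [0.5411, -0.0453, 0.0273]
ee_rot: [1.994, 2.427, 0.0]
contact_force: [-0.3, -0.3, -1.3]
opening: 0.411
finger_force: 50.3
```

>>> {"method": "move_arm", "body": {
  "targets": [
    [0, 0, 0, 0, 0, 0],
    [0, 0, 0, 0, 0, 0],
    [0, 0, 0, 0, 0, 0],
    [0, 0, -0.7, 0, 0, 0],
    [0, 0, -1.5, 0, 0, 0]
  ],
  "grip": 0.45
}}

```text
clock: 15.38
tcp_pos: [0.5398, -0.0452, 0.0484]
ee_rot: [-1.992, -2.425, 0.002]
contact_force: [0.4, -0.3, -0.7]
opening: 0.553
finger_force: 0.0
```

>>> {"method": "move_arm", "body": {
  "targets": [
    [0, 0, -4, 0, 0, 0],
    [0, 0, -4, 0, 0, 0],
    [0, 0, -4, 0, 0, 0],
    [0, 0, -2, 0, 0, 0],
    [-3.6, 1.28, 0, 0, 0, 0]
  ]
}}

```text
clock: 15.8
tcp_pos: [0.5625, -0.07, 0.1975]
ee_rot: [1.976, 2.432, 0.012]
contact_force: [2.6, 2.3, 0.9]
opening: 0.551
finger_force: 0.0
```

>>> {"method": "move_arm", "body": {
  "targets": [
    [-3.6, 1.28, 0, 0, 0, 0],
    [-3.6, 1.28, 0, 0, 0, 0],
    [-3.6, 1.28, 0, 0, 0, 0],
    [0, 0, 0, 0, 0, 7.1],
    [0, 0, 0, 0, 0, 7.1]
  ]
}}

```text
clock: 16.22
tcp_pos: [0.6193, -0.1799, 0.1885]
ee_rot: [-2.289, -2.15, 0.001]
contact_force: [-0.3, -0.3, 0.4]
opening: 0.548
finger_force: 0.0
```

>>> {"method": "move_arm", "body": {
  "targets": [
    [0, 0, 0, 0, 0, 7.1],
    [0, 0, 0, 0, 0, 7.1],
    [0, 0, 0, 0, 0, 7.1],
    [0, 0, 0, 0, 0, 7.1],
    [0, 0, 0, 0, 0, 7.1]
  ]
}}

```text
clock: 16.63
tcp_pos: [0.6193, -0.1764, 0.19]
ee_rot: [-2.834, -1.356, -0.001]
contact_force: [-0.3, 0.3, 0.5]
opening: 0.55
finger_force: 0.0
```

>>> {"method": "move_arm", "body": {
  "targets": [
    [0, 0, 0, 0, 0, 7.1],
    [0, 0, 0, 0, 0, 7.1],
    [0, 0, 0, 0, 0, 7.1],
    [0, 0, 0, 0, 0, 1],
    [0, 0, 0, 0, 0, 0]
  ],
  "grip": 0.35
}}

```text
clock: 17.05
tcp_pos: [0.6194, -0.1763, 0.1899]
ee_rot: [3.039, 0.795, 0.001]
contact_force: [-0.0, -0.4, -0.5]
opening: 0.652
finger_force: 0.0
```

```bash
python3 -c "
from h import *
st();rel((.620,-.1773),.104,-60.9)
c=cam('scene');blanks(c['P'],c['color'],.045,.06,20)
cv2.imwrite('pics/sc3.png',cv2.resize(c['color'][100:310,160:440,::-1],None,fx=2.8,fy=2.8))
"
```

```text
17.05 tcp [ 0.6194 -0.1763  0.1899] 
R [[0.872, 0.49, 0.0], [0.49, -0.872, -0.0], [0.0, 0.0, -1.0]] F [-0.  -0.4 -0.5] open 0.652 ff 0.0 q [ 0.43  0.46 -0.3   1.36  0.13  1.33 -0.92]
t17.05 yaw -60.7 turn 0.2 shift [0.01 0.11 8.59] zaxis [ 0. -0. -1.]
```

View pics/sc3.png

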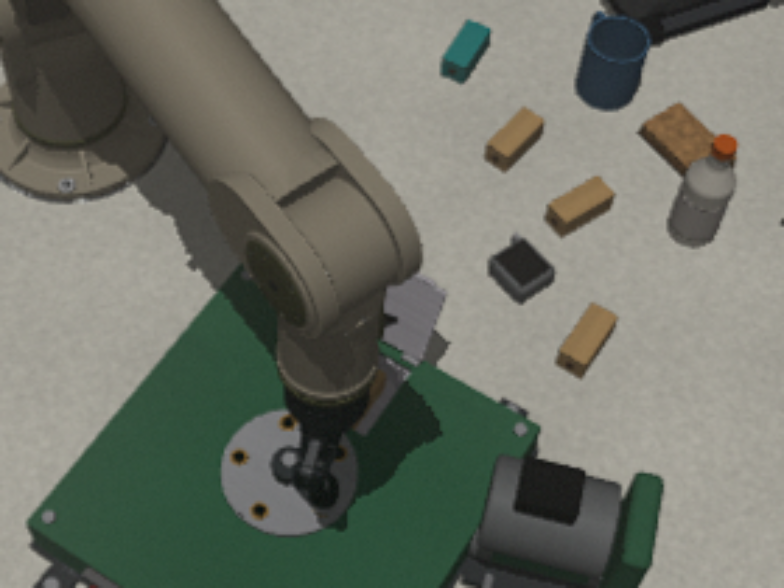

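The crop shows the three bench blanks untouched and the gripper over the knob at (318,490). The crank is in its new hole, and the first hole, at (259,510), is bare. Next: second indexing.

>>> {"method": "move_arm", "body": {
  "targets": [
    [0, 0.1, 3, 0, 0, 0],
    [0, 0, 2.5, 0, 0, 0],
    [0, 0, 1.7, 0, 0, 0],
    [0, 0, 0.9, 0, 0, 0],
    [0, 0, 0.4, 0, 0, 0]
  ]
}}

```text
clock: 17.52
tcp_pos: [0.6189, -0.1772, 0.1027]
ee_rot: [-3.038, -0.795, 0.003]
contact_force: [-0.6, -0.3, -0.2]
opening: 0.65
finger_force: 0.0
```

>>> {"method": "move_arm", "body": {
  "targets": [
    [0, 0, 0, 0, 0, 0],
    [0, 0, 0, 0, 0, 0],
    [0, 0, 0, 0, 0, 0]
  ]
}}

```text
clock: 17.77
tcp_pos: [0.6207, -0.1776, 0.106]
ee_rot: [3.039, 0.792, 0.004]
contact_force: [-0.5, 0.6, -0.0]
opening: 0.65
finger_force: 0.0
```

>>> {"method": "move_arm", "body": {
  "targets": [
    [0, 0, 0, 0, 0, 0],
    [0, 0, 0, 0, 0, 0],
    [0, 0, 0, 0, 0, 0],
    [0, 0, 0, 0, 0, 0],
    [0, 0, 0, 0, 0, 0]
  ],
  "grip": 1,
  "newtons": 60
}}

```text
clock: 18.18
tcp_pos: [0.6202, -0.1774, 0.1055]
ee_rot: [3.04, 0.792, 0.002]
contact_force: [-3.6, 0.3, 6.0]
opening: 0.332
finger_force: 58.8
```

>>> {"method": "move_arm", "body": {
  "targets": [
    [0, 0, -0.6, 0, 0, 0],
    [0, 0, -0.6, 0, 0, 0],
    [0, 0, -0.5, 0, 0, 0],
    [0, 0, 0, 0, 0, 0]
  ]
}}

```text
clock: 18.52
tcp_pos: [0.62, -0.1774, 0.1211]
ee_rot: [-3.04, -0.792, -0.001]
contact_force: [6.6, -0.5, -11.0]
opening: 0.334
finger_force: 60.0
```

```bash
python3 -c "
from h import *
arc()"
```

```text
mag angle of tcp 252.8 radius 0.0551 yaw -60.8 z 0.1211 F [  6.6  -0.5 -11. ] open 0.334 ff 60.0
```

>>> {"method": "move_arm", "body": {
  "targets": [
    [0.315, -0.48, 0, 0, 0, -6],
    [0.315, -0.48, 0, 0, 0, -6],
    [0.315, -0.48, 0, 0, 0, -6],
    [0.315, -0.48, 0, 0, 0, -6]
  ]
}}

```text
clock: 18.85
tcp_pos: [0.6174, -0.1544, 0.1197]
ee_rot: [-2.804, -1.413, 0.002]
contact_force: [2.8, -1.9, -10.6]
opening: 0.329
finger_force: 60.3
```

>>> {"method": "move_arm", "body": {
  "targets": [
    [0.315, -0.48, 0, 0, 0, -6],
    [0.315, -0.48, 0, 0, 0, -6],
    [0.315, -0.48, 0, 0, 0, -6],
    [0.315, -0.48, 0, 0, 0, -6]
  ]
}}

```text
clock: 19.18
tcp_pos: [0.6057, -0.1347, 0.1196]
ee_rot: [-2.449, -1.965, 0.003]
contact_force: [1.7, -1.4, -10.9]
opening: 0.332
finger_force: 60.4
```

>>> {"method": "move_arm", "body": {
  "targets": [
    [0.315, -0.48, 0, 0, 0, -6],
    [0.315, -0.48, 0, 0, 0, -6],
    [0.315, -0.48, 0, 0, 0, -6],
    [0.315, -0.48, 0, 0, 0, -6],
    [0, 0, 0, 0, 0, 0]
  ]
}}

```text
clock: 19.6
tcp_pos: [0.5863, -0.1211, 0.1194]
ee_rot: [-1.985, -2.431, 0.004]
contact_force: [5.2, -3.2, -10.3]
opening: 0.334
finger_force: 60.8
```

>>> {"method": "move_arm", "body": {
  "targets": [
    [0, 0, 0, 0, 0, 0],
    [0, 0, 0, 0, 0, 0]
  ]
}}

```text
clock: 19.77
tcp_pos: [0.5875, -0.1216, 0.1202]
ee_rot: [-1.998, -2.422, 0.003]
contact_force: [-1.6, -0.5, -11.3]
opening: 0.331
finger_force: 60.7
```

```bash
python3 -c "
from h import *
arc()"
```

```text
mag angle of tcp 324.8 radius 0.0546 yaw 11.0 z 0.1202 F [ -1.6  -0.5 -11.3] open 0.331 ff 60.7
```

>>> {"method": "move_arm", "body": {
  "targets": [
    [0, 0, 0.6, 0, 0, 0],
    [0, 0, 0.6, 0, 0, 0],
    [0, 0, 0.5, 0, 0, 0],
    [0, 0, 0, 0, 0, 0],
    [0, 0, 0, 0, 0, 0]
  ]
}}

```text
clock: 20.18
tcp_pos: [0.5881, -0.1218, 0.1055]
ee_rot: [1.998, 2.424, -0.002]
contact_force: [-10.2, -2.4, 6.9]
opening: 0.337
finger_force: 62.7
```

```bash
python3 -c "
from h import *
arc()"
```

```text
mag angle of tcp 324.1 radius 0.0547 yaw 11.0 z 0.1055 F [-10.2  -2.4   6.9] open 0.337 ff 62.7
```

>>> {"method": "move_arm", "body": {
  "targets": [
    [0, 0, 0, 0, 0, 0],
    [0, 0, 0, 0, 0, 0],
    [0, 0, 0, 0, 0, 0],
    [0, 0, -1, 0, 0, 0],
    [0, 0, -2.5, 0, 0, 0]
  ],
  "grip": 0.35
}}

```text
clock: 20.6
tcp_pos: [0.587, -0.1205, 0.1372]
ee_rot: [-1.991, -2.424, 0.003]
contact_force: [0.5, -0.3, -1.0]
opening: 0.652
finger_force: 0.0
```

>>> {"method": "move_arm", "body": {
  "targets": [
    [0, 0, -4, 0, 0, 0],
    [0, 0, -4, 0, 0, 0],
    [0, 0, -2, 0, 0, 0],
    [0, 0, 0, 0, 0, 0],
    [0, 0, 0, 0, 0, 0]
  ]
}}

```text
clock: 21.02
tcp_pos: [0.5899, -0.1206, 0.2422]
ee_rot: [1.991, 2.424, 0.004]
contact_force: [-1.2, 0.8, -1.1]
opening: 0.648
finger_force: 0.0
```

```bash
python3 -c "
from h import *
arc();knob();rel((.6732,.205),.24,11.1)"
```

```text
mag angle of tcp 323.0 radius 0.0566 yaw 11.2 z 0.2422 F [-1.2  0.8 -1.1] open 0.648 ff 0.0
wrist knob 1223 [ 0.5875 -0.1204  0.1341] mag angle 325.3 top z 0.1343
t21.07 yaw 11.2 turn 0.1 shift [3.034e+01 1.453e+01 3.000e-02] zaxis [ 0.002 -0.    -1.   ]
```

>>> {"method": "move_arm", "body": {
  "targets": [
    [3.4, 1.63, 0, 0, 0, 0],
    [3.4, 1.63, 0, 0, 0, 0],
    [3.4, 1.63, 0, 0, 0, 0],
    [3.4, 1.63, 0, 0, 0, 0],
    [3.4, 1.63, 0, 0, 0, 0]
  ],
  "grip": 0.2
}}

```text
clock: 21.48
tcp_pos: [0.6352, 0.0632, 0.238]
ee_rot: [-1.994, -2.426, 0.002]
contact_force: [0.9, 0.0, -0.7]
opening: 0.798
finger_force: 0.0
```

>>> {"method": "move_arm", "body": {
  "targets": [
    [3.4, 1.63, 0, 0, 0, 0],
    [3.4, 1.63, 0, 0, 0, 0],
    [3.4, 1.63, 0, 0, 0, 0],
    [2, 1, 0, 0, 0, 0],
    [1, 0.5, 0, 0, 0, 0]
  ]
}}

```text
clock: 21.9
tcp_pos: [0.6712, 0.2086, 0.2371]
ee_rot: [-1.985, -2.43, 0.002]
contact_force: [0.4, 0.3, -0.5]
opening: 0.801
finger_force: 0.0
```

>>> {"method": "move_arm", "body": {
  "targets": [
    [0, 0, 0, 0, 0, 0],
    [0, 0, 0, 0, 0, 0],
    [0, 0, 0, 0, 0, 0],
    [0, 0, 0, 0, 0, 0]
  ]
}}

```text
clock: 22.23
tcp_pos: [0.6732, 0.2007, 0.2395]
ee_rot: [1.998, 2.423, -0.001]
contact_force: [0.6, -0.2, -0.7]
opening: 0.801
finger_force: 0.0
```

```bash
python3 -c "
from h import *
look(.011)"
```

```text
px [161.  18.] xy 0.5447 0.3273 size 37 35 ang 78.7 z 0.036
px [281. 177.] xy 0.6744 0.2048 size 80 35 ang -79.8 z 0.036
nearest [0.6744 0.2048] yaw 10.202871322631841
t22.28 yaw 11.0 turn 0.8 shift [ 0.36  0.19 22.86] zaxis [ 0.001 -0.001 -1.   ]
```

>>> {"method": "move_arm", "body": {
  "targets": [
    [0.35, 0.18, 4, 0, 0, 0.8],
    [0, 0, 4, 0, 0, 0],
    [0, 0, 4, 0, 0, 0],
    [0, 0, 4, 0, 0, 0],
    [0, 0, 3, 0, 0, 0]
  ]
}}

```text
clock: 22.7
tcp_pos: [0.6728, 0.2047, 0.0461]
ee_rot: [-2.013, -2.411, 0.004]
contact_force: [-0.1, -0.2, -1.0]
opening: 0.803
finger_force: 0.0
```

>>> {"method": "move_arm", "body": {
  "targets": [
    [0, 0, 1.8, 0, 0, 0],
    [0, 0, 1.2, 0, 0, 0],
    [0, 0, 0.8, 0, 0, 0],
    [0, 0, 0, 0, 0, 0],
    [0, 0, 0, 0, 0, 0]
  ]
}}

```text
clock: 23.12
tcp_pos: [0.6745, 0.2072, 0.0126]
ee_rot: [2.011, 2.412, 0.002]
contact_force: [-0.4, 0.8, 0.2]
opening: 0.798
finger_force: 0.0
```

>>> {"method": "move_arm", "body": {
  "targets": [
    [0, 0, 0, 0, 0, 0],
    [0, 0, 0, 0, 0, 0],
    [0, 0, 0, 0, 0, 0],
    [0, 0, 0, 0, 0, 0],
    [0, 0, 0, 0, 0, 0]
  ],
  "grip": 1,
  "newtons": 50
}}

```text
clock: 23.53
tcp_pos: [0.6748, 0.2077, 0.0132]
ee_rot: [2.01, 2.412, 0.004]
contact_force: [-0.3, -0.0, 6.2]
opening: 0.412
finger_force: 51.7
```

>>> {"method": "move_arm", "body": {
  "targets": [
    [0, 0, -2, 0, 0, 0],
    [0, 0, -4, 0, 0, 0],
    [0, 0, -4, 0, 0, 0],
    [0, 0, -4, 0, 0, 0],
    [0, 0, -4, 0, 0, 0]
  ]
}}

```text
clock: 23.95
tcp_pos: [0.6733, 0.2072, 0.1935]
ee_rot: [-2.011, -2.414, -0.0]
contact_force: [0.8, 0.5, -1.2]
opening: 0.412
finger_force: 50.9
```

>>> {"method": "move_arm", "body": {
  "targets": [
    [0, 0, -4, 0, 0, -0.8],
    [0, 0, -1.5, 0, 0, 0],
    [0, 0, 0, 0, 0, 0],
    [0, 0, 0, 0, 0, 0]
  ]
}}

```text
clock: 24.28
tcp_pos: [0.6739, 0.2077, 0.2475]
ee_rot: [1.993, 2.427, 0.003]
contact_force: [0.4, 0.2, -1.7]
opening: 0.409
finger_force: 50.9
```

```bash
python3 -c "
from h import *
st();rel(mag(.129,0),.245,11.1)"
```

```text
24.28 tcp [0.6739 0.2077 0.2475] 
R [[-0.194, 0.981, 0.002], [0.981, 0.194, 0.001], [0.0, 0.002, -1.0]] F [ 0.4  0.2 -1.7] open 0.409 ff 50.938628911972046 q [-0.01  0.63 -0.62  1.05  0.35  1.55 -0.34]
t24.28 yaw 11.2 turn 0.1 shift [-22.22 -17.97   0.25] zaxis [ 0.002  0.001 -1.   ]
```

>>> {"method": "move_arm", "body": {
  "targets": [
    [-2.9, -2.35, 0, 0, 0, 0],
    [-2.9, -2.35, 0, 0, 0, 0],
    [-2.9, -2.35, 0, 0, 0, 0],
    [-2.9, -2.35, 0, 0, 0, 0],
    [-2.9, -2.35, 0, 0, 0, 0]
  ]
}}

```text
clock: 24.7
tcp_pos: [0.5845, 0.0403, 0.2437]
ee_rot: [-1.993, -2.425, 0.004]
contact_force: [0.4, -0.6, -0.3]
opening: 0.414
finger_force: 50.9
```

>>> {"method": "move_arm", "body": {
  "targets": [
    [-2.9, -2.35, 0, 0, 0, 0],
    [-2.9, -2.35, 0, 0, 0, 0],
    [-1.4, -1.1, 0, 0, 0, 0],
    [-0.5, -0.4, 0, 0, 0, 0],
    [0, 0, 0, 0, 0, 0]
  ]
}}

```text
clock: 25.12
tcp_pos: [0.5393, -0.0477, 0.2447]
ee_rot: [-1.998, -2.422, 0.004]
contact_force: [1.2, -0.1, -0.9]
opening: 0.413
finger_force: 50.9
```

>>> {"method": "move_arm", "body": {
  "targets": [
    [0, 0, 0, 0, 0, 0],
    [0, 0, 0, 0, 0, 0]
  ]
}}

```text
clock: 25.28
tcp_pos: [0.5409, -0.0434, 0.2457]
ee_rot: [-1.99, -2.429, -0.001]
contact_force: [0.1, 0.1, -0.7]
opening: 0.411
finger_force: 50.9
```

```bash
python3 -c "
from h import *
st();rel(mag(.129,0),.036,11.1)"
```

```text
25.28 tcp [ 0.5409 -0.0434  0.2457] 
R [[-0.196, 0.981, -0.001], [0.981, 0.196, 0.001], [0.001, -0.001, -1.0]] F [ 0.1  0.1 -0.7] open 0.411 ff 50.882540345191956 q [ 0.54  0.25 -0.62  1.55  0.15  1.38  0.1 ]
t25.28 yaw 11.3 turn 0.2 shift [-0.14 -0.08 20.97] zaxis [-0.001  0.001 -1.   ]
```

>>> {"method": "move_arm", "body": {
  "targets": [
    [-0.14, -0.05, 4, 0, 0, 0],
    [0, 0, 4, 0, 0, 0],
    [0, 0, 4, 0, 0, 0],
    [0, 0, 3, 0, 0, 0],
    [0, 0, 2, 0, 0, 0]
  ]
}}

```text
clock: 25.7
tcp_pos: [0.5388, -0.0444, 0.0724]
ee_rot: [-1.987, -2.427, 0.002]
contact_force: [0.5, -0.2, -0.9]
opening: 0.408
finger_force: 51.0
```

>>> {"method": "move_arm", "body": {
  "targets": [
    [0, 0, 1.5, 0, 0, 0],
    [0, 0, 1.2, 0, 0, 0],
    [0, 0, 0.9, 0, 0, 0],
    [0, 0, 0.5, 0, 0, 0],
    [0, 0, 0.3, 0, 0, 0]
  ]
}}

```text
clock: 26.12
tcp_pos: [0.5408, -0.0461, 0.032]
ee_rot: [-1.993, -2.428, -0.001]
contact_force: [1.0, -1.1, -0.1]
opening: 0.41
finger_force: 51.0
```

>>> {"method": "move_arm", "body": {
  "targets": [
    [0, 0, 0, 0, 0, 0],
    [0, 0, 0, 0, 0, 0],
    [0, 0, 0, 0, 0, 0]
  ]
}}

```text
clock: 26.37
tcp_pos: [0.5412, -0.0468, 0.0332]
ee_rot: [1.994, 2.426, 0.001]
contact_force: [-1.0, -1.2, -0.2]
opening: 0.413
finger_force: 51.0
```

```bash
python3 -c "
from h import *
st()"
```

```text
26.37 tcp [ 0.5412 -0.0468  0.0332] 
R [[-0.194, 0.981, 0.002], [0.981, 0.194, -0.0], [-0.0, 0.002, -1.0]] F [-1.  -1.2 -0.2] open 0.413 ff 50.97399115562439 q [ 0.49  0.46 -0.57  1.81  0.29  0.96 -0.01]
```

>>> {"method": "move_arm", "body": {
  "targets": [
    [0, 0, 0, 0, 0, 0],
    [0, 0, 0, 0, 0, 0],
    [0, 0, 0, 0, 0, 0],
    [0, 0, -0.7, 0, 0, 0],
    [0, 0, -1.5, 0, 0, 0]
  ],
  "grip": 0.45
}}

```text
clock: 26.78
tcp_pos: [0.5392, -0.0468, 0.0534]
ee_rot: [-1.993, -2.425, 0.002]
contact_force: [1.0, 0.4, -0.0]
opening: 0.55
finger_force: 0.0
```

>>> {"method": "move_arm", "body": {
  "targets": [
    [0, 0, -4, 0, 0, 0],
    [0, 0, -4, 0, 0, 0],
    [0, 0, -4, 0, 0, 0],
    [0, 0, -1.5, 0, 0, 0],
    [0, 0, 0, 0, 0, 0]
  ]
}}

```text
clock: 27.2
tcp_pos: [0.5431, -0.0465, 0.1952]
ee_rot: [1.989, 2.422, 0.007]
contact_force: [0.9, 0.4, -0.5]
opening: 0.555
finger_force: 0.0
```

>>> {"method": "move_arm", "body": {
  "targets": [
    [-2.75, 1.03, 0, 0, 0, 0],
    [-2.75, 1.03, 0, 0, 0, 0],
    [-2.75, 1.03, 0, 0, 0, 0],
    [0, 0, 0, 0, 0, 7.1],
    [0, 0, 0, 0, 0, 7.1]
  ]
}}

```text
clock: 27.62
tcp_pos: [0.5867, -0.1242, 0.1883]
ee_rot: [-2.287, -2.151, 0.001]
contact_force: [-0.3, 1.0, 0.9]
opening: 0.548
finger_force: 0.0
```

>>> {"method": "move_arm", "body": {
  "targets": [
    [0, 0, 0, 0, 0, 7.1],
    [0, 0, 0, 0, 0, 7.1],
    [0, 0, 0, 0, 0, 7.1],
    [0, 0, 0, 0, 0, 7.1],
    [0, 0, 0, 0, 0, 7.1]
  ]
}}

```text
clock: 28.03
tcp_pos: [0.5864, -0.1216, 0.189]
ee_rot: [-2.833, -1.356, 0.001]
contact_force: [-0.1, 0.0, -0.3]
opening: 0.55
finger_force: 0.0
```

>>> {"method": "move_arm", "body": {
  "targets": [
    [0, 0, 0, 0, 0, 7.1],
    [0, 0, 0, 0, 0, 7.1],
    [0, 0, 0, 0, 0, 7.1],
    [0, 0, 0, 0, 0, 1],
    [0, 0, 0, 0, 0, 0]
  ],
  "grip": 0.35
}}

```text
clock: 28.45
tcp_pos: [0.5866, -0.1216, 0.1891]
ee_rot: [-3.039, -0.795, 0.001]
contact_force: [0.1, -0.7, 0.4]
opening: 0.646
finger_force: 0.0
```

```bash
python3 -c "
from h import *
st();rel((.5878,-.1217),.105,-60.9);knob()
c=cam('side');b=c['P'];blanks(b,c['color'],.045,.062,15);blanks(b,c['color'])
c=cam('scene');blanks(c['P'],c['color'],.045,.062,15)"
```

```text
28.45 tcp [ 0.5866 -0.1216  0.1891] 
R [[0.872, 0.49, -0.001], [0.49, -0.872, 0.0], [-0.0, -0.0, -1.0]] F [ 0.1 -0.7  0.4] open 0.646 ff 0.0 q [ 0.42  0.37 -0.36  1.5   0.13  1.3  -1.01]
t28.45 yaw -60.7 turn 0.2 shift [0.1  0.07 8.41] zaxis [-0.001  0.    -1.   ]
wrist knob 1865 [ 0.5893 -0.1208  0.1342] mag angle 323.4 top z 0.1343
px [545.   1.] xy -0.6317 -2.3807 size 42 37 ang -22.1 z 0.053
px [315. 102.] xy 0.5220 -0.7580 size 401 78 ang 3.7 z 0.057
px [267. 204.] xy 0.5388 -0.0814 size 14 11 ang 24.1 z 0.052
px [299. 108.] xy 0.5712 -0.7119 size 308 48 ang 2.2 z 0.037
px [216. 320.] xy 0.5475 0.3495 size 82 36 ang 77.7 z 0.035
px [261. 338.] xy 0.4228 0.3729 size 81 35 ang -86.0 z 0.035
px [81. 49.] xy -0.6303 -0.0037 size 33 18 ang 87.4 z 0.054
px [289. 240.] xy 0.5498 -0.0452 size 67 26 ang -69.6 z 0.053
px [ 42. 366.] xy 0.3455 -0.7783 size 63 40 ang -4.8 z 0.059
px [ 50. 357.] xy 0.3380 -0.7494 size 14 13 ang -32.2 z 0.060
px [ 66. 378.] xy 0.4174 -0.7498 size 75 31 ang -7.6 z 0.059
px [ 45. 380.] xy 0.3817 -0.7916 size 15 8 ang -25.5 z 0.059
px [ 71. 397.] xy 0.4631 -0.7700 size 155 47 ang 19.5 z 0.059
px [ 98. 407.] xy 0.5368 -0.7337 size 22 7 ang 1.8 z 0.058
px [ 80. 415.] xy 0.5198 -0.7776 size 28 23 ang 58.4 z 0.059
px [104. 417.] xy 0.5663 -0.7339 size 27 15 ang 44.9 z 0.059
px [ 95. 417.] xy 0.5507 -0.7524 size 11 6 ang -36.3 z 0.059
```

>>> {"method": "move_arm", "body": {
  "targets": [
    [0.1, 0.05, 3, 0, 0, 0],
    [0, 0, 2.5, 0, 0, 0],
    [0, 0, 1.6, 0, 0, 0],
    [0, 0, 0.9, 0, 0, 0],
    [0, 0, 0.4, 0, 0, 0]
  ]
}}

```text
clock: 29.02
tcp_pos: [0.5871, -0.1216, 0.1037]
ee_rot: [-3.038, -0.793, 0.003]
contact_force: [0.8, -0.4, 0.2]
opening: 0.65
finger_force: 0.0
```

>>> {"method": "move_arm", "body": {
  "targets": [
    [0, 0, 0, 0, 0, 0],
    [0, 0, 0, 0, 0, 0],
    [0, 0, 0, 0, 0, 0]
  ]
}}

```text
clock: 29.27
tcp_pos: [0.5888, -0.1218, 0.1068]
ee_rot: [3.039, 0.792, 0.003]
contact_force: [0.6, -0.9, 0.4]
opening: 0.65
finger_force: 0.0
```

>>> {"method": "move_arm", "body": {
  "targets": [
    [0, 0, 0, 0, 0, 0],
    [0, 0, 0, 0, 0, 0],
    [0, 0, 0, 0, 0, 0],
    [0, 0, 0, 0, 0, 0],
    [0, 0, 0, 0, 0, 0]
  ],
  "grip": 1,
  "newtons": 60
}}

```text
clock: 29.68
tcp_pos: [0.5885, -0.1218, 0.1065]
ee_rot: [3.039, 0.791, 0.003]
contact_force: [-0.8, -0.2, 7.3]
opening: 0.334
finger_force: 58.9
```

>>> {"method": "move_arm", "body": {
  "targets": [
    [0, 0, -0.6, 0, 0, 0],
    [0, 0, -0.6, 0, 0, 0],
    [0, 0, -0.5, 0, 0, 0],
    [0, 0, 0, 0, 0, 0]
  ]
}}

```text
clock: 30.02
tcp_pos: [0.588, -0.1217, 0.1224]
ee_rot: [-3.04, -0.792, -0.0]
contact_force: [6.2, -1.0, -11.7]
opening: 0.327
finger_force: 59.9
```

```bash
python3 -c "
from h import *
arc()"
```

```text
mag angle of tcp 324.3 radius 0.0548 yaw -60.8 z 0.1224 F [  6.2  -1.  -11.7] open 0.327 ff 59.9
```

>>> {"method": "move_arm", "body": {
  "targets": [
    [-0.36, -0.45, 0, 0, 0, -6],
    [-0.36, -0.45, 0, 0, 0, -6],
    [-0.36, -0.45, 0, 0, 0, -6],
    [-0.36, -0.45, 0, 0, 0, -6]
  ]
}}

```text
clock: 30.35
tcp_pos: [0.5653, -0.1167, 0.1214]
ee_rot: [-2.805, -1.414, 0.001]
contact_force: [5.3, -2.7, -11.6]
opening: 0.326
finger_force: 60.5
```

>>> {"method": "move_arm", "body": {
  "targets": [
    [-0.36, -0.45, 0, 0, 0, -6],
    [-0.36, -0.45, 0, 0, 0, -6],
    [-0.36, -0.45, 0, 0, 0, -6],
    [-0.36, -0.45, 0, 0, 0, -6]
  ]
}}

```text
clock: 30.68
tcp_pos: [0.5428, -0.1214, 0.1216]
ee_rot: [2.451, 1.966, -0.0]
contact_force: [5.4, -2.8, -10.9]
opening: 0.331
finger_force: 60.4
```

>>> {"method": "move_arm", "body": {
  "targets": [
    [-0.36, -0.45, 0, 0, 0, -6],
    [-0.36, -0.45, 0, 0, 0, -6],
    [-0.36, -0.45, 0, 0, 0, -6],
    [-0.36, -0.45, 0, 0, 0, -6],
    [0, 0, 0, 0, 0, 0]
  ]
}}

```text
clock: 31.1
tcp_pos: [0.5236, -0.1355, 0.1215]
ee_rot: [-1.987, -2.433, 0.001]
contact_force: [9.9, 1.5, -11.3]
opening: 0.329
finger_force: 60.7
```

>>> {"method": "move_arm", "body": {
  "targets": [
    [0, 0, 0, 0, 0, 0],
    [0, 0, 0, 0, 0, 0]
  ]
}}

```text
clock: 31.27
tcp_pos: [0.5244, -0.1346, 0.1218]
ee_rot: [1.995, 2.426, 0.0]
contact_force: [5.0, -3.0, -11.2]
opening: 0.337
finger_force: 60.6
```

```bash
python3 -c "
from h import *
arc()"
```

```text
mag angle of tcp 36.8 radius 0.0550 yaw 11.1 z 0.1218 F [  5.   -3.  -11.2] open 0.337 ff 60.6
```

>>> {"method": "move_arm", "body": {
  "targets": [
    [0, 0, 0.6, 0, 0, 0],
    [0, 0, 0.6, 0, 0, 0],
    [0, 0, 0.5, 0, 0, 0],
    [0, 0, 0, 0, 0, 0],
    [0, 0, 0, 0, 0, 0]
  ]
}}

```text
clock: 31.68
tcp_pos: [0.5248, -0.1344, 0.1065]
ee_rot: [1.994, 2.425, -0.0]
contact_force: [-0.8, -2.3, 5.8]
opening: 0.33
finger_force: 62.6
```

>>> {"method": "move_arm", "body": {
  "targets": [
    [0, 0, 0, 0, 0, 0],
    [0, 0, 0, 0, 0, 0],
    [0, 0, 0, 0, 0, 0],
    [0, 0, -1, 0, 0, 0],
    [0, 0, -2.5, 0, 0, 0]
  ],
  "grip": 0.35
}}

```text
clock: 32.1
tcp_pos: [0.522, -0.1334, 0.138]
ee_rot: [-1.99, -2.423, 0.003]
contact_force: [0.1, 0.1, 0.5]
opening: 0.645
finger_force: 0.0
```

>>> {"method": "move_arm", "body": {
  "targets": [
    [0, 0, -4, 0, 0, 0],
    [0, 0, -4, 0, 0, 0],
    [0, 0, -2, 0, 0, 0],
    [0, 0, 0, 0, 0, 0],
    [0, 0, 0, 0, 0, 0]
  ]
}}

```text
clock: 32.52
tcp_pos: [0.5251, -0.1337, 0.2424]
ee_rot: [1.992, 2.425, 0.002]
contact_force: [-0.2, 0.2, -0.9]
opening: 0.65
finger_force: 0.0
```

```bash
python3 -c "
from h import *
arc();knob();rel((.5478,.3485),.24,11.1)"
```

```text
mag angle of tcp 35.6 radius 0.0551 yaw 11.2 z 0.2424 F [-0.2  0.2 -0.9] open 0.65 ff 0.0
wrist knob 1215 [ 0.5243 -0.1334  0.1341] mag angle 35.9 top z 0.1342
t32.57 yaw 11.2 turn 0.1 shift [46.87 11.59  0.07] zaxis [ 0. -0. -1.]
```

>>> {"method": "move_arm", "body": {
  "targets": [
    [3.9, 0.97, 0, 0, 0, 0],
    [3.9, 0.97, 0, 0, 0, 0],
    [3.9, 0.97, 0, 0, 0, 0],
    [3.9, 0.97, 0, 0, 0, 0],
    [3.9, 0.97, 0, 0, 0, 0]
  ],
  "grip": 0.2
}}

```text
clock: 32.98
tcp_pos: [0.5329, 0.0684, 0.239]
ee_rot: [-1.994, -2.426, 0.003]
contact_force: [0.6, -0.3, 0.5]
opening: 0.805
finger_force: 0.0
```

>>> {"method": "move_arm", "body": {
  "targets": [
    [3.9, 0.97, 0, 0, 0, 0],
    [3.9, 0.97, 0, 0, 0, 0],
    [3.9, 0.97, 0, 0, 0, 0],
    [3.9, 0.97, 0, 0, 0, 0],
    [3.9, 0.97, 0, 0, 0, 0]
  ]
}}

```text
clock: 33.4
tcp_pos: [0.543, 0.2689, 0.2387]
ee_rot: [-1.994, -2.426, 0.004]
contact_force: [0.8, 0.4, 0.3]
opening: 0.801
finger_force: 0.0
```

>>> {"method": "move_arm", "body": {
  "targets": [
    [3.9, 0.97, 0, 0, 0, 0],
    [2.5, 0.6, 0, 0, 0, 0],
    [1.4, 0.35, 0, 0, 0, 0],
    [0, 0, 0, 0, 0, 7.1],
    [0, 0, 0, 0, 0, 7.1]
  ]
}}

```text
clock: 33.82
tcp_pos: [0.5459, 0.3493, 0.2379]
ee_rot: [-2.279, -2.159, 0.006]
contact_force: [-0.3, -1.1, 0.1]
opening: 0.799
finger_force: 0.0
```

>>> {"method": "move_arm", "body": {
  "targets": [
    [0, 0, 0, 0, 0, 7.1],
    [0, 0, 0, 0, 0, 1.5],
    [0, 0, 0, 0, 0, 0],
    [0, 0, 0, 0, 0, 0]
  ]
}}

```text
clock: 34.15
tcp_pos: [0.5473, 0.3475, 0.2395]
ee_rot: [-2.431, -1.99, 0.002]
contact_force: [0.3, 0.5, -0.0]
opening: 0.802
finger_force: 0.0
```

```bash
python3 -c "
from h import *
look(.0115)"
```

```text
px [150. 182.] xy 0.4241 0.3721 size 80 36 ang -85.6 z 0.036
px [280. 180.] xy 0.5484 0.3492 size 79 36 ang 78.8 z 0.036
nearest [0.5484 0.3492] yaw -11.211112976074213
t34.20 yaw -11.4 turn -0.2 shift [ 0.18  0.07 22.82] zaxis [-0.001 -0.001 -1.   ]
```

>>> {"method": "move_arm", "body": {
  "targets": [
    [0.18, 0.07, 4, 0, 0, 0],
    [0, 0, 4, 0, 0, 0],
    [0, 0, 4, 0, 0, 0],
    [0, 0, 4, 0, 0, 0],
    [0, 0, 3, 0, 0, 0]
  ]
}}

```text
clock: 34.62
tcp_pos: [0.5474, 0.3481, 0.0467]
ee_rot: [-2.432, -1.988, 0.005]
contact_force: [0.5, -0.1, 0.2]
opening: 0.802
finger_force: 0.0
```

>>> {"method": "move_arm", "body": {
  "targets": [
    [0, 0, 1.8, 0, 0, 0],
    [0, 0, 1.2, 0, 0, 0],
    [0, 0, 0.8, 0, 0, 0],
    [0, 0, 0, 0, 0, 0],
    [0, 0, 0, 0, 0, 0]
  ]
}}

```text
clock: 35.03
tcp_pos: [0.5491, 0.3499, 0.0133]
ee_rot: [-2.434, -1.986, -0.002]
contact_force: [0.6, 0.6, 0.2]
opening: 0.802
finger_force: 0.0
```

>>> {"method": "move_arm", "body": {
  "targets": [
    [0, 0, 0, 0, 0, 0],
    [0, 0, 0, 0, 0, 0],
    [0, 0, 0, 0, 0, 0],
    [0, 0, 0, 0, 0, 0],
    [0, 0, 0, 0, 0, 0]
  ],
  "grip": 1,
  "newtons": 50
}}

```text
clock: 35.45
tcp_pos: [0.5495, 0.3501, 0.014]
ee_rot: [2.435, 1.985, 0.004]
contact_force: [0.4, -0.5, 6.9]
opening: 0.412
finger_force: 51.8
```

>>> {"method": "move_arm", "body": {
  "targets": [
    [0, 0, -2, 0, 0, 0],
    [0, 0, -4, 0, 0, 0],
    [0, 0, -4, 0, 0, 0],
    [0, 0, -4, 0, 0, 0],
    [0, 0, -4, 0, 0, 0]
  ]
}}

```text
clock: 35.87
tcp_pos: [0.5482, 0.3492, 0.1945]
ee_rot: [-2.434, -1.986, -0.0]
contact_force: [0.9, 1.1, -0.3]
opening: 0.406
finger_force: 50.9
```

>>> {"method": "move_arm", "body": {
  "targets": [
    [0, 0, -4, 0, 0, -7],
    [0, 0, -1.5, 0, 0, -7],
    [0, 0, 0, 0, 0, -7],
    [0, 0, 0, 0, 0, -1.4],
    [0, 0, 0, 0, 0, 0]
  ]
}}

```text
clock: 36.28
tcp_pos: [0.5484, 0.3492, 0.247]
ee_rot: [-2.004, -2.419, 0.001]
contact_force: [0.0, 0.4, -0.8]
opening: 0.41
finger_force: 50.9
```

```bash
python3 -c "
from h import *
st();rel(mag(.129,0),.245,11.1)"
```

```text
36.28 tcp [0.5484 0.3492 0.247 ] 
R [[-0.186, 0.983, -0.0], [0.983, 0.186, -0.0], [-0.0, -0.0, -1.0]] F [ 0.   0.4 -0.8] open 0.41 ff 50.91783285140991 q [-0.14  0.54 -0.76  1.24  0.36  1.5  -0.66]
t36.28 yaw 10.7 turn -0.4 shift [-38.51  -8.38   0.2 ] zaxis [-0. -0. -1.]
```

>>> {"method": "move_arm", "body": {
  "targets": [
    [0, 0, 0, 0, 0, -0.4],
    [-3.9, -0.85, 0, 0, 0, 0],
    [-3.9, -0.85, 0, 0, 0, 0],
    [-3.9, -0.85, 0, 0, 0, 0],
    [-3.9, -0.85, 0, 0, 0, 0]
  ]
}}

```text
clock: 36.7
tcp_pos: [0.5447, 0.188, 0.246]
ee_rot: [-1.997, -2.424, 0.003]
contact_force: [1.4, -1.5, 0.2]
opening: 0.409
finger_force: 50.9
```

>>> {"method": "move_arm", "body": {
  "targets": [
    [-3.9, -0.85, 0, 0, 0, 0],
    [-3.9, -0.85, 0, 0, 0, 0],
    [-3.9, -0.85, 0, 0, 0, 0],
    [-3.9, -0.85, 0, 0, 0, 0],
    [-3.9, -0.85, 0, 0, 0, 0]
  ]
}}

```text
clock: 37.12
tcp_pos: [0.5407, -0.0119, 0.2466]
ee_rot: [-1.998, -2.423, 0.001]
contact_force: [1.0, -0.6, -0.3]
opening: 0.411
finger_force: 50.9
```

>>> {"method": "move_arm", "body": {
  "targets": [
    [-2.2, -0.5, 0, 0, 0, 0],
    [-1.2, -0.25, 0, 0, 0, 0],
    [0, 0, 0, 0, 0, 0],
    [0, 0, 0, 0, 0, 0],
    [0, 0, 0, 0, 0, 0]
  ]
}}

```text
clock: 37.53
tcp_pos: [0.5408, -0.0419, 0.2472]
ee_rot: [-1.991, -2.429, -0.001]
contact_force: [0.6, 0.9, 0.1]
opening: 0.415
finger_force: 50.9
```

```bash
python3 -c "
from h import *
st();rel(mag(.129,0),.0325,11.1)"
```

```text
37.53 tcp [ 0.5408 -0.0419  0.2472] 
R [[-0.196, 0.981, -0.0], [0.981, 0.196, 0.001], [0.001, 0.0, -1.0]] F [0.6 0.9 0.1] open 0.415 ff 50.89012563228607 q [ 0.58  0.26 -0.68  1.55  0.17  1.39  0.08]
t37.53 yaw 11.3 turn 0.2 shift [-0.29 -0.1  21.47] zaxis [-0.     0.001 -1.   ]
```

>>> {"method": "move_arm", "body": {
  "targets": [
    [-0.29, -0.1, 4, 0, 0, 0],
    [0, 0, 4, 0, 0, 0],
    [0, 0, 4, 0, 0, 0],
    [0, 0, 3, 0, 0, 0],
    [0, 0, 2, 0, 0, 0]
  ]
}}

```text
clock: 37.95
tcp_pos: [0.5386, -0.0447, 0.074]
ee_rot: [-1.988, -2.428, 0.002]
contact_force: [-0.4, -0.3, -0.6]
opening: 0.408
finger_force: 51.0
```

>>> {"method": "move_arm", "body": {
  "targets": [
    [0, 0, 1.5, 0, 0, 0],
    [0, 0, 1.2, 0, 0, 0],
    [0, 0, 0.9, 0, 0, 0],
    [0, 0, 0.5, 0, 0, 0],
    [0, 0, 0.3, 0, 0, 0]
  ]
}}

```text
clock: 38.37
tcp_pos: [0.5407, -0.0468, 0.0332]
ee_rot: [-1.993, -2.428, -0.001]
contact_force: [0.7, -0.0, -0.6]
opening: 0.413
finger_force: 51.0
```

>>> {"method": "move_arm", "body": {
  "targets": [
    [0, 0, 0, 0, 0, 0],
    [0, 0, 0, 0, 0, 0],
    [0, 0, 0, 0, 0, 0]
  ]
}}

```text
clock: 38.62
tcp_pos: [0.5411, -0.0476, 0.0342]
ee_rot: [1.994, 2.426, 0.001]
contact_force: [-0.2, 0.1, -0.8]
opening: 0.411
finger_force: 51.0
```

```bash
python3 -c "
from h import *
st()"
```

```text
38.62 tcp [ 0.5411 -0.0476  0.0342] 
R [[-0.194, 0.981, 0.002], [0.981, 0.194, -0.0], [-0.0, 0.001, -1.0]] F [-0.2  0.1 -0.8] open 0.411 ff 50.986987352371216 q [ 0.53  0.47 -0.62  1.8   0.32  0.97 -0.03]
```

>>> {"method": "move_arm", "body": {
  "targets": [
    [0, 0, 0, 0, 0, 0],
    [0, 0, 0, 0, 0, 0],
    [0, 0, 0, 0, 0, 0],
    [0, 0, -0.7, 0, 0, 0],
    [0, 0, -1.5, 0, 0, 0]
  ],
  "grip": 0.45
}}

```text
clock: 39.03
tcp_pos: [0.5392, -0.0476, 0.0544]
ee_rot: [-1.993, -2.425, 0.002]
contact_force: [0.8, -0.3, 1.0]
opening: 0.547
finger_force: 0.0
```

>>> {"method": "move_arm", "body": {
  "targets": [
    [0, 0, -4, 0, 0, 0],
    [0, 0, -4, 0, 0, 0],
    [0, 0, -4, 0, 0, 0],
    [0, 0, -1.5, 0, 0, 0],
    [0, 0, 0, 0, 0, 0]
  ]
}}

```text
clock: 39.45
tcp_pos: [0.5431, -0.0473, 0.196]
ee_rot: [1.989, 2.422, 0.007]
contact_force: [0.3, -0.7, 0.2]
opening: 0.552
finger_force: 0.0
```

>>> {"method": "move_arm", "body": {
  "targets": [
    [-2.8, -1.1, 0, 0, 0, 0],
    [-2.8, -1.1, 0, 0, 0, 0],
    [-2.8, -1.1, 0, 0, 0, 0],
    [0, 0, 0, 0, 0, 0],
    [0, 0, 0, 0, 0, 0]
  ],
  "grip": 0.35
}}

```text
clock: 39.87
tcp_pos: [0.5234, -0.1388, 0.1897]
ee_rot: [-1.999, -2.422, 0.001]
contact_force: [-0.1, 1.8, 0.3]
opening: 0.647
finger_force: 0.0
```

```bash
python3 -c "
from h import *
st();rel((.5246,-.1345),.105,11.1);knob()
c=cam('scene');P=c['P'];blanks(P[:, 250:450],c['color'][:,250:450],.045,.062,15)
c=cam('side');save(c,'side3.png');blanks(c['P'][150:],c['color'][150:],.03,.062,15)"
```

```text
39.87 tcp [ 0.5234 -0.1388  0.1897] 
R [[-0.19, 0.982, -0.001], [0.982, 0.19, -0.0], [0.0, -0.001, -1.0]] F [-0.1  1.8  0.3] open 0.647 ff 0.0 q [ 0.72  0.29 -0.63  1.64  0.18  1.27  0.25]
t39.87 yaw 10.9 turn -0.2 shift [0.4  0.2  8.47] zaxis [-0.001 -0.    -1.   ]
wrist knob 1870 [ 0.5243 -0.1333  0.1341] mag angle 35.8 top z 0.1343
px [ 37. 239.] xy 0.5422 -0.0484 size 72 36 ang -79.5 z 0.053
px [267.  54.] xy 0.5391 -0.0815 size 14 13 ang -6.2 z 0.053
px [261. 188.] xy 0.4226 0.3735 size 82 35 ang -86.3 z 0.035
```

>>> {"method": "move_arm", "body": {
  "targets": [
    [0.3, 0.15, 3, 0, 0, 0],
    [0, 0, 2.5, 0, 0, 0],
    [0, 0, 1.6, 0, 0, 0],
    [0, 0, 0.9, 0, 0, 0],
    [0, 0, 0.4, 0, 0, 0]
  ]
}}

```text
clock: 40.43
tcp_pos: [0.5247, -0.1318, 0.105]
ee_rot: [-1.99, -2.428, 0.001]
contact_force: [-0.3, 0.3, 0.3]
opening: 0.647
finger_force: 0.0
```

>>> {"method": "move_arm", "body": {
  "targets": [
    [0, 0, 0, 0, 0, 0],
    [0, 0, 0, 0, 0, 0],
    [0, 0, 0, 0, 0, 0]
  ]
}}

```text
clock: 40.68
tcp_pos: [0.5262, -0.1331, 0.1076]
ee_rot: [1.993, 2.426, 0.001]
contact_force: [0.8, 0.3, -1.0]
opening: 0.647
finger_force: 0.0
```

```bash
python3 -c "
from h import *
arc();rel((.5246,-.1345),.105,11.1)"
```

```text
mag angle of tcp 34.3 radius 0.0547 yaw 11.2 z 0.1076 F [ 0.8  0.3 -1. ] open 0.647 ff 0.0
t40.68 yaw 11.2 turn 0.1 shift [-0.11 -0.19  0.26] zaxis [ 0.002 -0.    -1.   ]
```

>>> {"method": "move_arm", "body": {
  "targets": [
    [-0.1, -0.18, 0.2, 0, 0, 0],
    [0, 0, 0, 0, 0, 0]
  ]
}}

```text
clock: 40.85
tcp_pos: [0.5238, -0.135, 0.1048]
ee_rot: [1.994, 2.426, 0.0]
contact_force: [0.3, 0.4, -0.1]
opening: 0.648
finger_force: 0.0
```

>>> {"method": "move_arm", "body": {
  "targets": [
    [0, 0, 0, 0, 0, 0],
    [0, 0, 0, 0, 0, 0],
    [0, 0, 0, 0, 0, 0],
    [0, 0, 0, 0, 0, 0],
    [0, 0, 0, 0, 0, 0]
  ],
  "grip": 1,
  "newtons": 60
}}

```text
clock: 41.27
tcp_pos: [0.5245, -0.1346, 0.105]
ee_rot: [1.993, 2.426, 0.001]
contact_force: [2.9, -0.5, 3.7]
opening: 0.331
finger_force: 59.7
```

>>> {"method": "move_arm", "body": {
  "targets": [
    [0, 0, -0.6, 0, 0, 0],
    [0, 0, -0.6, 0, 0, 0],
    [0, 0, -0.5, 0, 0, 0],
    [0, 0, 0, 0, 0, 0]
  ]
}}

```text
clock: 41.6
tcp_pos: [0.5243, -0.1347, 0.1211]
ee_rot: [1.994, 2.427, 0.001]
contact_force: [8.7, -2.4, -11.7]
opening: 0.331
finger_force: 59.9
```

```bash
python3 -c "
from h import *
arc()"
```

```text
mag angle of tcp 36.9 radius 0.0551 yaw 11.2 z 0.1211 F [  8.7  -2.4 -11.7] open 0.331 ff 59.9
```

>>> {"method": "move_arm", "body": {
  "targets": [
    [-0.36, -0.45, 0, 0, 0, -6],
    [-0.36, -0.45, 0, 0, 0, -6],
    [-0.36, -0.45, 0, 0, 0, -6],
    [-0.36, -0.45, 0, 0, 0, -6]
  ]
}}

```text
clock: 41.93
tcp_pos: [0.5125, -0.1545, 0.1205]
ee_rot: [1.438, 2.792, 0.002]
contact_force: [11.0, -1.9, -10.7]
opening: 0.329
finger_force: 60.5
```

>>> {"method": "move_arm", "body": {
  "targets": [
    [-0.36, -0.45, 0, 0, 0, -6],
    [-0.36, -0.45, 0, 0, 0, -6],
    [-0.36, -0.45, 0, 0, 0, -6],
    [-0.36, -0.45, 0, 0, 0, -6]
  ]
}}

```text
clock: 42.27
tcp_pos: [0.5099, -0.1772, 0.1206]
ee_rot: [0.827, 3.029, 0.002]
contact_force: [11.9, -1.9, -12.1]
opening: 0.331
finger_force: 60.4
```

>>> {"method": "move_arm", "body": {
  "targets": [
    [-0.36, -0.45, 0, 0, 0, -6],
    [-0.36, -0.45, 0, 0, 0, -6],
    [-0.36, -0.45, 0, 0, 0, -6],
    [-0.36, -0.45, 0, 0, 0, -6],
    [0, 0, 0, 0, 0, 0]
  ]
}}

```text
clock: 42.68
tcp_pos: [0.517, -0.1997, 0.1205]
ee_rot: [0.177, 3.134, 0.002]
contact_force: [6.1, 2.1, -12.1]
opening: 0.329
finger_force: 60.6
```

>>> {"method": "move_arm", "body": {
  "targets": [
    [0, 0, 0, 0, 0, 0],
    [0, 0, 0, 0, 0, 0]
  ]
}}

```text
clock: 42.85
tcp_pos: [0.5165, -0.1988, 0.1203]
ee_rot: [0.187, 3.134, 0.002]
contact_force: [9.8, -2.7, -11.0]
opening: 0.33
finger_force: 60.6
```

```bash
python3 -c "
from h import *
arc()"
```

```text
mag angle of tcp 108.1 radius 0.0558 yaw 83.2 z 0.1203 F [  9.8  -2.7 -11. ] open 0.33 ff 60.6
```

>>> {"method": "move_arm", "body": {
  "targets": [
    [0, 0, 0.6, 0, 0, 0],
    [0, 0, 0.6, 0, 0, 0],
    [0, 0, 0.5, 0, 0, 0],
    [0, 0, 0, 0, 0, 0],
    [0, 0, 0, 0, 0, 0]
  ]
}}

```text
clock: 43.27
tcp_pos: [0.5168, -0.199, 0.105]
ee_rot: [0.187, 3.134, -0.0]
contact_force: [5.1, -0.8, 2.2]
opening: 0.333
finger_force: 62.2
```

>>> {"method": "move_arm", "body": {
  "targets": [
    [0, 0, 0, 0, 0, 0],
    [0, 0, 0, 0, 0, 0],
    [0, 0, 0, 0, 0, 0],
    [0, 0, -1, 0, 0, 0],
    [0, 0, -2.5, 0, 0, 0]
  ],
  "grip": 0.35
}}

```text
clock: 43.68
tcp_pos: [0.5131, -0.1982, 0.1369]
ee_rot: [-0.186, -3.13, -0.004]
contact_force: [-0.0, -0.6, 0.5]
opening: 0.652
finger_force: 0.0
```

>>> {"method": "move_arm", "body": {
  "targets": [
    [0, 0, -4, 0, 0, 0],
    [0, 0, -4, 0, 0, 0],
    [0, 0, -2, 0, 0, 0],
    [0, 0, 0, 0, 0, 7.1],
    [0, 0, 0, 0, 0, 7.1]
  ]
}}

```text
clock: 44.1
tcp_pos: [0.5164, -0.1987, 0.2419]
ee_rot: [0.58, 3.084, -0.001]
contact_force: [-0.4, 0.5, -1.0]
opening: 0.652
finger_force: 0.0
```

>>> {"method": "move_arm", "body": {
  "targets": [
    [0, 0, 0, 0, 0, 7.1],
    [0, 0, 0, 0, 0, 7.1],
    [0, 0, 0, 0, 0, 7.1],
    [0, 0, 0, 0, 0, 7.1],
    [0, 0, 0, 0, 0, 7.1]
  ]
}}

```text
clock: 44.52
tcp_pos: [0.5154, -0.1984, 0.2399]
ee_rot: [-1.495, -2.763, -0.0]
contact_force: [0.4, 0.2, -0.4]
opening: 0.651
finger_force: 0.0
```

>>> {"method": "move_arm", "body": {
  "targets": [
    [0, 0, 0, 0, 0, 7.1],
    [0, 0, 0, 0, 0, 7.1],
    [0, 0, 0, 0, 0, 7.1],
    [0, 0, 0, 0, 0, 7.1],
    [0, 0, 0, 0, 0, 0]
  ]
}}

```text
clock: 44.93
tcp_pos: [0.5154, -0.1984, 0.2399]
ee_rot: [-2.127, -2.312, -0.0]
contact_force: [0.1, 0.2, 0.7]
opening: 0.652
finger_force: 0.0
```

```bash
python3 -c "
from h import *
arc();knob();rel((.4238,.3725),.24,5)"
```

```text
mag angle of tcp 107.3 radius 0.0566 yaw 4.8 z 0.2399 F [0.1 0.2 0.7] open 0.652 ff 0.0
wrist knob 1237 [ 0.517  -0.1974  0.1341] mag angle 107.2 top z 0.1343
t44.98 yaw 5.2 turn 0.2 shift [ 5.768e+01 -4.160e+00 -2.000e-02] zaxis [-0. -0. -1.]
```

>>> {"method": "move_arm", "body": {
  "targets": [
    [4.1, -0.3, 0, 0, 0, 0],
    [4.1, -0.3, 0, 0, 0, 0],
    [4.1, -0.3, 0, 0, 0, 0],
    [4.1, -0.3, 0, 0, 0, 0],
    [4.1, -0.3, 0, 0, 0, 0]
  ],
  "grip": 0.2
}}

```text
clock: 45.4
tcp_pos: [0.4817, 0.006, 0.2397]
ee_rot: [2.114, 2.323, -0.0]
contact_force: [1.4, 0.0, -0.2]
opening: 0.799
finger_force: 0.0
```

>>> {"method": "move_arm", "body": {
  "targets": [
    [4.1, -0.3, 0, 0, 0, 0],
    [4.1, -0.3, 0, 0, 0, 0],
    [4.1, -0.3, 0, 0, 0, 0],
    [4.1, -0.3, 0, 0, 0, 0],
    [4.1, -0.3, 0, 0, 0, 0]
  ]
}}

```text
clock: 45.82
tcp_pos: [0.4486, 0.2087, 0.24]
ee_rot: [2.114, 2.322, 0.001]
contact_force: [0.3, 0.1, -0.1]
opening: 0.801
finger_force: 0.0
```

>>> {"method": "move_arm", "body": {
  "targets": [
    [4.1, -0.3, 0, 0, 0, 0],
    [4.1, -0.3, 0, 0, 0, 0],
    [4.1, -0.3, 0, 0, 0, 0],
    [2.9, -0.2, 0, 0, 0, 0],
    [1.5, -0.1, 0, 0, 0, 0]
  ]
}}

```text
clock: 46.23
tcp_pos: [0.42, 0.3765, 0.2397]
ee_rot: [-2.107, -2.327, -0.001]
contact_force: [-1.1, -0.2, 0.2]
opening: 0.796
finger_force: 0.0
```

>>> {"method": "move_arm", "body": {
  "targets": [
    [0, 0, 0, 0, 0, 0],
    [0, 0, 0, 0, 0, 0],
    [0, 0, 0, 0, 0, 0],
    [0, 0, 0, 0, 0, 0]
  ]
}}

```text
clock: 46.57
tcp_pos: [0.4235, 0.3708, 0.2394]
ee_rot: [2.121, 2.316, -0.0]
contact_force: [-0.2, 0.7, 0.4]
opening: 0.803
finger_force: 0.0
```

```bash
python3 -c "
from h import *
look(.0115)"
```

```text
px [279. 180.] xy 0.4236 0.3722 size 80 35 ang -85.8 z 0.036
nearest [0.4236 0.3722] yaw 4.192947387695318
t46.62 yaw 5.0 turn 0.8 shift [1.40e-01 2.00e-02 2.28e+01] zaxis [ 0.001 -0.001 -1.   ]
```

>>> {"method": "move_arm", "body": {
  "targets": [
    [0.14, 0, 4, 0, 0, 0.8],
    [0, 0, 4, 0, 0, 0],
    [0, 0, 4, 0, 0, 0],
    [0, 0, 4, 0, 0, 0],
    [0, 0, 3, 0, 0, 0]
  ]
}}

```text
clock: 47.03
tcp_pos: [0.4226, 0.3712, 0.0464]
ee_rot: [2.138, 2.301, -0.004]
contact_force: [1.1, -0.8, -0.3]
opening: 0.797
finger_force: 0.0
```

>>> {"method": "move_arm", "body": {
  "targets": [
    [0, 0, 1.8, 0, 0, 0],
    [0, 0, 1.2, 0, 0, 0],
    [0, 0, 0.8, 0, 0, 0],
    [0, 0, 0, 0, 0, 0],
    [0, 0, 0, 0, 0, 0]
  ]
}}

```text
clock: 47.45
tcp_pos: [0.4232, 0.3739, 0.0123]
ee_rot: [2.137, 2.303, 0.002]
contact_force: [-0.1, 0.5, 0.0]
opening: 0.8
finger_force: 0.0
```

>>> {"method": "move_arm", "body": {
  "targets": [
    [0, 0, 0, 0, 0, 0],
    [0, 0, 0, 0, 0, 0],
    [0, 0, 0, 0, 0, 0],
    [0, 0, 0, 0, 0, 0],
    [0, 0, 0, 0, 0, 0]
  ],
  "grip": 1,
  "newtons": 50
}}

```text
clock: 47.87
tcp_pos: [0.4233, 0.3744, 0.0127]
ee_rot: [2.136, 2.302, 0.004]
contact_force: [-0.3, -1.1, 7.1]
opening: 0.409
finger_force: 51.0
```

>>> {"method": "move_arm", "body": {
  "targets": [
    [0, 0, -2, 0, 0, 0],
    [0, 0, -4, 0, 0, 0],
    [0, 0, -4, 0, 0, 0],
    [0, 0, -4, 0, 0, 0],
    [0, 0, -4, 0, 0, 0]
  ]
}}

```text
clock: 48.28
tcp_pos: [0.422, 0.3736, 0.1936]
ee_rot: [2.136, 2.304, 0.0]
contact_force: [1.7, 1.0, -1.1]
opening: 0.41
finger_force: 50.1
```

>>> {"method": "move_arm", "body": {
  "targets": [
    [0, 0, -4, 0, 0, -4],
    [0, 0, -1.5, 0, 0, -2.9],
    [0, 0, 0, 0, 0, 0],
    [0, 0, 0, 0, 0, 0]
  ]
}}

```text
clock: 48.62
tcp_pos: [0.4227, 0.374, 0.2473]
ee_rot: [1.995, 2.426, 0.003]
contact_force: [0.3, 0.2, -1.4]
opening: 0.411
finger_force: 50.2
```

```bash
python3 -c "
from h import *
st();rel(mag(.129,0),.245,11.1)"
```

```text
48.62 tcp [0.4227 0.374  0.2473] 
R [[-0.193, 0.981, 0.002], [0.981, 0.193, 0.001], [0.001, 0.002, -1.0]] F [ 0.3  0.2 -1.4] open 0.411 ff 50.1565557718277 q [-0.04  0.4  -0.99  1.48  0.33  1.44 -0.84]
t48.62 yaw 11.1 turn 0.0 shift [-43.37   3.48   0.23] zaxis [ 0.002  0.001 -1.   ]
```

>>> {"method": "move_arm", "body": {
  "targets": [
    [-4, 0.32, 0, 0, 0, 0],
    [-4, 0.32, 0, 0, 0, 0],
    [-4, 0.32, 0, 0, 0, 0],
    [-4, 0.32, 0, 0, 0, 0],
    [-4, 0.32, 0, 0, 0, 0]
  ]
}}

```text
clock: 49.03
tcp_pos: [0.4763, 0.1781, 0.2445]
ee_rot: [-1.995, -2.425, 0.004]
contact_force: [1.6, -0.2, -0.6]
opening: 0.411
finger_force: 50.1
```

>>> {"method": "move_arm", "body": {
  "targets": [
    [-4, 0.32, 0, 0, 0, 0],
    [-4, 0.32, 0, 0, 0, 0],
    [-4, 0.32, 0, 0, 0, 0],
    [-4, 0.32, 0, 0, 0, 0],
    [-4, 0.32, 0, 0, 0, 0]
  ]
}}

```text
clock: 49.45
tcp_pos: [0.5307, -0.015, 0.2446]
ee_rot: [-1.995, -2.424, 0.003]
contact_force: [1.6, 0.8, -0.2]
opening: 0.411
finger_force: 50.1
```

>>> {"method": "move_arm", "body": {
  "targets": [
    [-2.2, 0.18, 0, 0, 0, 0],
    [-1.2, 0.1, 0, 0, 0, 0],
    [0, 0, 0, 0, 0, 0],
    [0, 0, 0, 0, 0, 0],
    [0, 0, 0, 0, 0, 0]
  ]
}}

```text
clock: 49.87
tcp_pos: [0.5403, -0.0427, 0.246]
ee_rot: [-1.99, -2.43, -0.001]
contact_force: [-1.5, 1.2, -0.8]
opening: 0.412
finger_force: 50.1
```

```bash
python3 -c "
from h import *
st();rel(mag(.129,0),.0325,11.1)"
```

```text
49.87 tcp [ 0.5403 -0.0427  0.246 ] 
R [[-0.197, 0.98, -0.001], [0.98, 0.197, 0.001], [0.001, -0.001, -1.0]] F [-1.5  1.2 -0.8] open 0.412 ff 50.10827958583832 q [ 0.7   0.3  -0.84  1.55  0.22  1.4   0.04]
t49.87 yaw 11.4 turn 0.3 shift [-0.22 -0.04 21.35] zaxis [-0.001  0.001 -1.   ]
```

>>> {"method": "move_arm", "body": {
  "targets": [
    [-0.2, 0, 4, 0, 0, 0],
    [0, 0, 4, 0, 0, 0],
    [0, 0, 4, 0, 0, 0],
    [0, 0, 3, 0, 0, 0],
    [0, 0, 2, 0, 0, 0]
  ]
}}

```text
clock: 50.28
tcp_pos: [0.539, -0.0447, 0.0732]
ee_rot: [-1.988, -2.428, 0.002]
contact_force: [0.1, -0.1, 0.4]
opening: 0.411
finger_force: 50.2
```

>>> {"method": "move_arm", "body": {
  "targets": [
    [0, 0, 1.5, 0, 0, 0],
    [0, 0, 1.2, 0, 0, 0],
    [0, 0, 0.9, 0, 0, 0],
    [0, 0, 0.5, 0, 0, 0],
    [0, 0, 0.3, 0, 0, 0]
  ]
}}

```text
clock: 50.7
tcp_pos: [0.5414, -0.0466, 0.0323]
ee_rot: [1.993, 2.428, 0.001]
contact_force: [0.3, -0.2, -0.2]
opening: 0.411
finger_force: 50.2
```

>>> {"method": "move_arm", "body": {
  "targets": [
    [0, 0, 0, 0, 0, 0],
    [0, 0, 0, 0, 0, 0],
    [0, 0, 0, 0, 0, 0]
  ]
}}

```text
clock: 50.95
tcp_pos: [0.5419, -0.0473, 0.0332]
ee_rot: [1.994, 2.426, 0.001]
contact_force: [-0.2, -0.1, -0.3]
opening: 0.409
finger_force: 50.2
```

>>> {"method": "move_arm", "body": {
  "targets": [
    [0, 0, 0, 0, 0, 0],
    [0, 0, 0, 0, 0, 0],
    [0, 0, 0, 0, 0, 0],
    [0, 0, -0.7, 0, 0, 0],
    [0, 0, -1.5, 0, 0, 0]
  ],
  "grip": 0.45
}}

```text
clock: 51.37
tcp_pos: [0.54, -0.0473, 0.0534]
ee_rot: [-1.993, -2.425, 0.002]
contact_force: [-0.1, -0.5, -0.1]
opening: 0.549
finger_force: 0.0
```

>>> {"method": "move_arm", "body": {
  "targets": [
    [0, 0, -4, 0, 0, 0],
    [0, 0, -4, 0, 0, 0],
    [0, 0, -4, 0, 0, 0],
    [0, 0, -4, 0, 0, 0],
    [0, 0, -4, 0, 0, 0]
  ]
}}

```text
clock: 51.78
tcp_pos: [0.5408, -0.0469, 0.2571]
ee_rot: [1.993, 2.428, 0.001]
contact_force: [1.7, -0.3, 0.0]
opening: 0.553
finger_force: 0.0
```

```bash
python3 -c "
from h import *
st();c=cam('wrist');save(c,'w9.png')
P=c['P'];D=P[...,:2]-HUB;ex=np.array([np.cos(MX),np.sin(MX)]);mx=D@ex;my=D@np.array([-ex[1],ex[0]])
m=(P[...,2]>.085)&(mx>.15)&(abs(my)<.06)&(mx<.3)
q=np.c_[mx[m],my[m],P[m][:,2]];print(len(q),q.min(0),q.max(0));t=q[q[:,2]>q[:,2].max()-.01];print(t.mean(0))
rel(mag(.275,0),.14,11.1)"
```

```text
51.78 tcp [ 0.5408 -0.0469  0.2571] 
R [[-0.195, 0.981, 0.001], [0.981, 0.195, -0.0], [-0.0, 0.001, -1.0]] F [ 1.7 -0.3  0. ] open 0.553 ff 0.0 q [ 0.71  0.29 -0.85  1.53  0.22  1.42  0.05]
9901 [ 0.18957812 -0.04782358  0.085034  ] [0.23665818 0.04803677 0.17162438]
[ 2.27678342e-01 -6.48987775e-05  1.66460881e-01]
t51.83 yaw 11.2 turn 0.1 shift [14.82 -0.33 12.55] zaxis [ 0.011 -0.002 -1.   ]
```

View pics/w9.png

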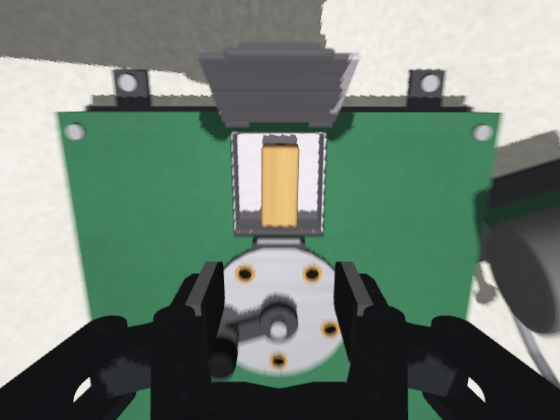

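The wrist view shows the last blank in the pocket at (280,185), the pin home with the knob at (222,358), and the open hatch at (280,85). Next: close the fingers, go behind the hatch and push it over.

>>> {"method": "move_arm", "body": {
  "targets": [
    [3.7, -0.1, 0, 0, 0, 0],
    [3.7, -0.1, 0, 0, 0, 0],
    [3.7, -0.1, 0, 0, 0, 0],
    [3.7, 0, 0, 0, 0, 0],
    [0, 0, 0, 0, 0, 0]
  ],
  "grip": 1
}}

```text
clock: 52.25
tcp_pos: [0.5069, 0.1064, 0.2557]
ee_rot: [-1.98, -2.439, -0.005]
contact_force: [-1.3, 0.7, 0.1]
opening: -0.002
finger_force: 0.0
```

>>> {"method": "move_arm", "body": {
  "targets": [
    [0, 0, 3, 0, 0, 0],
    [0, 0, 4, 0, 0, 0],
    [0, 0, 3, 0, 0, 0],
    [0, 0, 1.5, 0, 0, 0],
    [0, 0, 0, 0, 0, 0]
  ]
}}

```text
clock: 52.67
tcp_pos: [0.5072, 0.0964, 0.1359]
ee_rot: [-1.991, -2.424, 0.007]
contact_force: [-0.0, -0.8, -0.3]
opening: 0.005
finger_force: 0.0
```

>>> {"method": "move_arm", "body": {
  "targets": [
    [-1, 0, 0, 0, 0, 0],
    [-1, 0, 0, 0, 0, 0],
    [-1, 0, 0, 0, 0, 0],
    [-1, 0, 0, 0, 0, 0],
    [-1, 0, 0, 0, 0, 0]
  ]
}}

```text
clock: 53.08
tcp_pos: [0.5203, 0.0469, 0.1405]
ee_rot: [1.994, 2.425, 0.002]
contact_force: [1.2, 0.6, -0.8]
opening: 0.001
finger_force: 0.6
```

>>> {"method": "move_arm", "body": {
  "targets": [
    [-1, 0, 0, 0, 0, 0],
    [-1, 0, 0, 0, 0, 0],
    [-1, 0, 0, 0, 0, 0],
    [-0.5, 0, 0, 0, 0, 0],
    [-0.5, 0, 0, 0, 0, 0]
  ]
}}

```text
clock: 53.5
tcp_pos: [0.5271, 0.008, 0.1392]
ee_rot: [-1.995, -2.426, 0.0]
contact_force: [0.1, 0.3, 0.4]
opening: -0.001
finger_force: 0.2
```

```bash
python3 -c "
from h import *
st();rel(mag(.185,0),.14,11.1);c=cam('side');save(c,'s9.png')"
```

```text
53.5 tcp [0.5271 0.008  0.1392] 
R [[-0.193, 0.981, -0.0], [0.981, 0.193, 0.0], [0.0, -0.0, -1.0]] F [0.1 0.3 0.4] open -0.001 ff 0.17686988809145987 q [ 0.63  0.36 -0.85  1.74  0.29  1.18 -0.11]
t53.50 yaw 11.1 turn 0.0 shift [ 0.15  0.29 -0.08] zaxis [-0.  0. -1.]
```

View pics/s9.png

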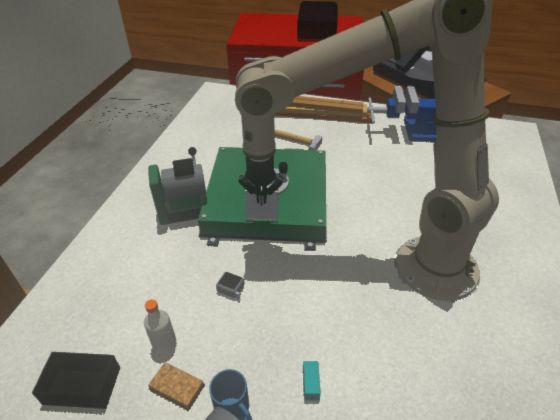

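The side view shows the bench clear of blanks, the tape untouched, and the hatch at (262,207) with the fingers above it. I'll let it fall, then measure it.

>>> {"method": "move_arm", "body": {
  "targets": [
    [0, 0, -1, 0, 0, 0],
    [0, 0, -1, 0, 0, 0],
    [0, 0, 0, 0, 0, 0],
    [0, 0, 0, 0, 0, 0],
    [0, 0, 0, 0, 0, 0]
  ]
}}

```text
clock: 53.97
tcp_pos: [0.5271, 0.0094, 0.1596]
ee_rot: [1.993, 2.428, 0.0]
contact_force: [0.8, 0.2, 0.8]
opening: -0.001
finger_force: 0.0
```

>>> {"method": "move_arm", "body": {
  "targets": [
    [0, 0, 0, 0, 0, 0],
    [0, 0, 0, 0, 0, 0],
    [0, 0, 0, 0, 0, 0],
    [0, 0, 0, 0, 0, 0],
    [0, 0, 0, 0, 0, 0]
  ]
}}

```text
clock: 54.38
tcp_pos: [0.527, 0.0091, 0.1592]
ee_rot: [-1.994, -2.427, 0.0]
contact_force: [0.3, 0.4, 0.2]
opening: -0.001
finger_force: 0.0
```

```bash
cat >> h.py <<'E'
def hatch(n):
    c=cam(n);P=c['P'];D=P[...,:2]-HUB;ex=np.array([np.cos(MX),np.sin(MX)]);mx=D@ex;my=D@np.array([-ex[1],ex[0]])
    m=(P[...,2]>.0695)&(P[...,2]<.13)&(mx>.085)&(mx<.18)&(abs(my)<.04)
    if m.sum()>20: print(n,m.sum(),"slope",np.polyfit(.186-mx[m],P[...,2][m],1),[ (x,round(float(np.median(P[...,2][m&(abs(mx-x)<.008)])),4)) for x in (.095,.12,.15,.175) if (m&(abs(mx-x)<.008)).sum()>3])
    return c
E
python3 -c "
from h import *
st();rel(mag(.099,0),.15,11.1);hatch('wrist');hatch('scene')"
```

```text
54.38 tcp [0.527  0.0091 0.1592] 
R [[-0.194, 0.981, -0.0], [0.981, 0.194, 0.0], [0.0, -0.0, -1.0]] F [0.3 0.4 0.2] open -0.001 ff 0.0 q [ 0.64  0.34 -0.86  1.71  0.27  1.22 -0.1 ]
t54.38 yaw 11.2 turn 0.1 shift [-8.55  0.27  0.92] zaxis [-0.  0. -1.]
wrist 7602 slope [1.32299007 0.0750421 ] [(0.15, 0.1198), (0.175, 0.0918)]
scene 91 slope [1.217701   0.07134282] [(0.15, 0.1123), (0.175, 0.0858)]
```

>>> {"method": "move_arm", "body": {
  "targets": [
    [0, 0, 0, 0, 0, 0],
    [0, 0, 0, 0, 0, 0],
    [0, 0, 0, 0, 0, 0],
    [0, 0, 0, 0, 0, 0],
    [0, 0, 0, 0, 0, 0]
  ]
}}

```text
clock: 54.9
tcp_pos: [0.5271, 0.009, 0.1593]
ee_rot: [-1.994, -2.427, -0.0]
contact_force: [-0.5, 0.0, -0.1]
opening: 0.001
finger_force: 0.0
```

>>> {"method": "move_arm", "body": {
  "targets": [
    [0, 0, 0, 0, 0, 0],
    [0, 0, 0, 0, 0, 0],
    [0, 0, 0, 0, 0, 0],
    [0, 0, 0, 0, 0, 0],
    [0, 0, 0, 0, 0, 0]
  ]
}}

```text
clock: 55.32
tcp_pos: [0.5271, 0.009, 0.1594]
ee_rot: [1.994, 2.427, 0.0]
contact_force: [0.5, -0.1, -0.2]
opening: 0.002
finger_force: 0.0
```

>>> {"method": "move_arm", "body": {
  "targets": [
    [0, 0, 0, 0, 0, 0],
    [0, 0, 0, 0, 0, 0],
    [0, 0, 0, 0, 0, 0],
    [0, 0, 0, 0, 0, 0],
    [0, 0, 0, 0, 0, 0]
  ]
}}

```text
clock: 55.73
tcp_pos: [0.5271, 0.009, 0.1593]
ee_rot: [-1.994, -2.427, -0.0]
contact_force: [0.1, 0.1, -0.4]
opening: 0.002
finger_force: 0.0
```

```bash
python3 -c "
from h import *
rel(mag(.099,0),.12,11.1);hatch('wrist')"
```

```text
t55.73 yaw 11.2 turn 0.1 shift [-8.55  0.27  3.93] zaxis [ 0.  0. -1.]
wrist 6631 slope [0.09420773 0.07355988] [(0.095, 0.0913), (0.12, 0.0793), (0.15, 0.0768), (0.175, 0.0748)]
```

>>> {"method": "move_arm", "body": {
  "targets": [
    [-2.4, 0.08, 0, 0, 0, 0],
    [-2.4, 0.08, 0, 0, 0, 0],
    [-1.5, 0.08, 0, 0, 0, 0],
    [-0.9, 0.03, 0, 0, 0, 0],
    [0, 0, 0, 0, 0, 0]
  ]
}}

```text
clock: 56.2
tcp_pos: [0.5439, -0.0634, 0.159]
ee_rot: [-1.999, -2.423, 0.0]
contact_force: [-0.5, -0.8, -0.2]
opening: -0.003
finger_force: 0.0
```

>>> {"method": "move_arm", "body": {
  "targets": [
    [0, 0, 0, 0, 0, 0],
    [0, 0, 0, 0, 0, 0],
    [0, 0, 0, 0, 0, 0]
  ]
}}

```text
clock: 56.45
tcp_pos: [0.5435, -0.0594, 0.1595]
ee_rot: [-1.991, -2.429, -0.001]
contact_force: [0.1, -0.5, -0.2]
opening: 0.001
finger_force: 0.0
```

```bash
python3 -c "
from h import *
rel(mag(.112,0),.08,11.1);c=hatch('wrist');save(c,'w10.png')
P=c['P'];D=P[...,:2]-HUB;ex=np.array([np.cos(MX),np.sin(MX)]);mx=D@ex;my=D@np.array([-ex[1],ex[0]])
m=(P[...,2]>.0855)&(P[...,2]<.11)&(mx>.06)&(mx<.17)&(abs(my)<.05);q=np.c_[mx[m],my[m],P[m][:,2]];print(len(q),q.min(0),q.max(0),q.mean(0))"
```

```text
t56.45 yaw 11.3 turn 0.2 shift [-0.22 -0.03  7.95] zaxis [ 0.     0.001 -1.   ]
wrist 18432 slope [0.1145242 0.0728494] [(0.095, 0.0821), (0.12, 0.0795), (0.15, 0.0769), (0.175, 0.0749)]
1025 [ 0.08749424 -0.02432097  0.08550744] [0.09857723 0.02491363 0.09348547] [0.09475182 0.00027244 0.09036469]
```

View pics/w10.png

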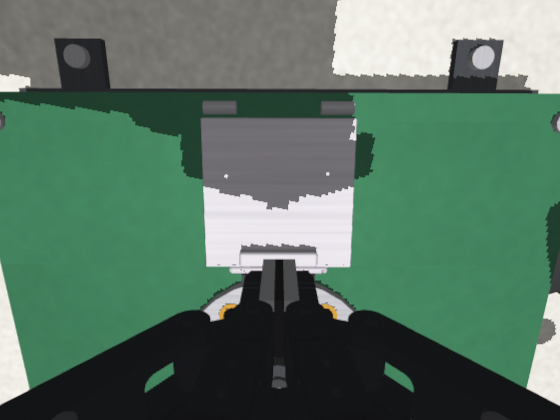

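The wrist view shows the hatch nearly flat, with a raised lip at (279,257) by its free edge. I'll press on the plate just outside the lip.

>>> {"method": "move_arm", "body": {
  "targets": [
    [-0.22, 0, 2.5, 0, 0, 0],
    [0, 0, 2.5, 0, 0, 0],
    [0, 0, 1.2, 0, 0, 0],
    [0, 0, 0.7, 0, 0, 0],
    [0, 0, 0.3, 0, 0, 0]
  ]
}}

```text
clock: 56.92
tcp_pos: [0.5436, -0.0627, 0.0866]
ee_rot: [-1.992, -2.427, 0.001]
contact_force: [0.4, 0.1, 0.6]
opening: -0.002
finger_force: 0.0
```

>>> {"method": "move_arm", "body": {
  "targets": [
    [0, 0, 0.3, 0, 0, 0],
    [0, 0, 0.3, 0, 0, 0],
    [0, 0, 0.2, 0, 0, 0],
    [0, 0, 0, 0, 0, 0]
  ]
}}

```text
clock: 57.25
tcp_pos: [0.5448, -0.0632, 0.0803]
ee_rot: [1.993, 2.426, 0.001]
contact_force: [-0.8, -0.4, 3.4]
opening: -0.002
finger_force: 1.2
```

>>> {"method": "move_arm", "body": {
  "targets": [
    [0, 0, 0.2, 0, 0, 0],
    [0, 0, 0.2, 0, 0, 0],
    [0, 0, 0, 0, 0, 0]
  ]
}}

```text
clock: 57.5
tcp_pos: [0.5448, -0.0635, 0.0762]
ee_rot: [1.993, 2.426, 0.001]
contact_force: [0.3, -1.4, 2.9]
opening: -0.004
finger_force: 1.0
```

```bash
python3 -c "
from h import *
st()"
```

```text
57.5 tcp [ 0.5448 -0.0635  0.0762] 
R [[-0.194, 0.981, 0.002], [0.981, 0.194, -0.001], [-0.001, 0.002, -1.0]] F [ 0.3 -1.4  2.9] open -0.004 ff 0.9972531453240663 q [ 0.68  0.47 -0.78  1.75  0.37  1.07 -0.04]
```

>>> {"method": "move_arm", "body": {
  "targets": [
    [0, 0, 0.2, 0, 0, 0],
    [0, 0, 0.2, 0, 0, 0],
    [0, 0, 0, 0, 0, 0]
  ]
}}

```text
clock: 57.75
tcp_pos: [0.5448, -0.0634, 0.0731]
ee_rot: [1.993, 2.426, 0.0]
contact_force: [-5.6, -0.0, 16.9]
opening: 0.002
finger_force: 8.3
```

>>> {"method": "move_arm", "body": {
  "targets": [
    [0, 0, 0.2, 0, 0, 0],
    [0, 0, 0, 0, 0, 0]
  ]
}}

```text
clock: 57.92
tcp_pos: [0.545, -0.0633, 0.0727]
ee_rot: [1.993, 2.425, -0.001]
contact_force: [-12.5, -0.8, 34.6]
opening: 0.001
finger_force: 16.7
```

>>> {"method": "move_arm", "body": {
  "targets": [
    [0, 0, -0.6, 0, 0, 0],
    [0, 0, -2, 0, 0, 0],
    [0, 0, -4, 0, 0, 0],
    [0, 0, -4, 0, 0, 0],
    [0, 0, -4, 0, 0, 0]
  ]
}}

```text
clock: 58.33
tcp_pos: [0.5434, -0.063, 0.2165]
ee_rot: [-1.993, -2.427, 0.0]
contact_force: [2.3, -0.8, 0.2]
opening: 0.004
finger_force: 0.0
```

>>> {"method": "move_arm", "body": {
  "targets": [
    [0, 0, -3, 0, 0, 0],
    [-3, 0, 0, 0, 0, 0],
    [-3, 0, 0, 0, 0, 0],
    [0, 0, 0, 0, 0, 0],
    [0, 0, 0, 0, 0, 0]
  ]
}}

```text
clock: 58.75
tcp_pos: [0.5555, -0.1246, 0.2446]
ee_rot: [-1.999, -2.422, 0.001]
contact_force: [-0.0, 0.9, 0.0]
opening: -0.002
finger_force: 0.0
```

```bash
python3 -c "
from h import *
st();c=hatch('wrist');save(c,'w11.png');knob();c=cam('scene');save(c,'sc9.png')"
```

```text
58.75 tcp [ 0.5555 -0.1246  0.2446] 
R [[-0.19, 0.982, -0.001], [0.982, 0.19, 0.0], [0.0, -0.001, -1.0]] F [-0.   0.9  0. ] open -0.002 ff 0.0 q [ 0.79  0.36 -0.81  1.48  0.26  1.42  0.16]
wrist 11771 slope [0.03170656 0.07272289] [(0.095, 0.0745), (0.12, 0.0738), (0.15, 0.0738), (0.175, 0.0738)]
wrist knob 1012 [ 0.5172 -0.1966  0.134 ] mag angle 106.5 top z 0.1342
```

View pics/w11.png

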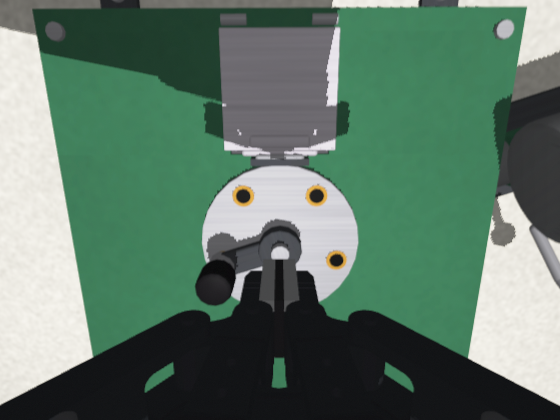

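View pics/sc9.png

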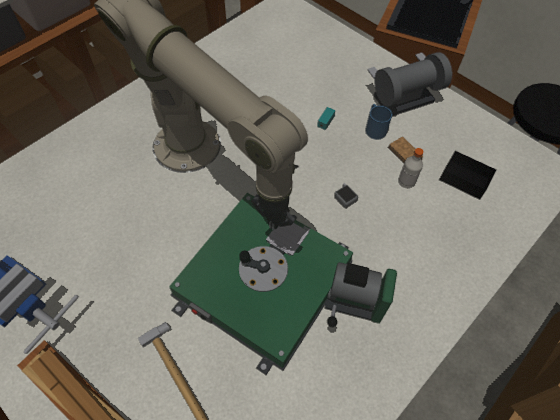

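The wrist view shows the hatch flat at z = 0.0738 all along (around (280,90)). The knob at (215,283) has its top at 0.134, so the pin is home. The scene view shows no blanks left on the bench and the other things still in place. Handing in.

```bash
python3 -c "
from h import *
print(workorder.sign_off())"
```

```text
the job is handed in; nothing more can be done
None
```

I loaded all four bench blanks, one to a pocket, pressed the hatch flat until it held, and left the pin home in a hole; the job was handed in at about 59 s, and sign-off returned no verdict.

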